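# Ready the brush, then hold the battery bay open

### The job

A colleague is about to clean the contacts of the radio-battery bay: take the brush out of its wooden stand, dip its bristles briefly into the small steel pot, well below the rim, and stand it back upright in its stand, all the way down. Then pull the bay's spring-return carriage out by its upright handle until the carriage's pointer bar is in line with the index tabs on the bed's edges, and finish while still holding it there: it springs shut if let go. Leave the pot and everything else on the table where it stands.

Things in the scene. Friction and masses are not known exactly. Their poses are not given: they have to be found in the camera images.
- bay: Battery contact bay, fixed to the table: a white bed 280 mm long (its x) x 110 wide (its y), top 28 mm above the table, with a grey contact head (50 x 100 mm, top 66 mm above the table) on its far +x end. Origin: centre of the underside, on the table. Its x axis points from the handle end to the contact head; the carriage is pulled along -x of the bay. It may be turned up to 0.35 rad about vertical.
- carriage (a joint): How far the bay's steel carriage has been pulled out (m): 0 = shut against the head, where it rests, 0.085 = end stop. It slides straight along -x of the bay; a spring pulls it back with about 3.5 N when shut, rising by 0.7 N per 10 mm (8 N at 65 mm), and shuts it if let go. The carriage is a plate 105 x 50 mm, its upper face 42 mm above the table, with a low cross-block 70 mm wide (top 64 mm above the table) at the head end and the handle at the other end.
- handle (a point): Point in the carriage's handle, 80 mm above the table, 16 mm below its top. The handle is a black upright plate 12 mm thick (bay x), 44 mm wide (bay y), from 40 to 96 mm above the table; about 83 mm clear to the cross-block behind it, free in front. It can be pinched from above across its thickness or its width. Moves with the carriage. Axes as the bay's.
- pointer (a point): Middle of the carriage's pointer: a dark steel cross bar 6 mm wide (bay x) whose ends stick out 15 mm from both sides of the carriage, 37 mm above the table, 50 mm from the handle's middle towards the contact head. Moves with the carriage. Axes as the bay's.
- mark (a point): The index mark: midpoint between two raised dark steel tabs, each 6 mm wide (bay x), clipped on the left and right edges of the bed, on the centre line of the bay at 37 mm above the table. Pulling the carriage out brings the pointer's ends between the tabs. The tabs are in a different place each time, 35 to 65 mm from the shut pointer in the bay's -x direction. Axes as the bay's.
- brush_mid (a point): Middle of the brush, which stands bristles down in its stand: round, 14 mm across, 130 mm long; this point is half-way up (65 mm from either end), on its axis; z runs from bristles to handle end. 35 g. Dark bristles on the lowest 28 mm, then 27 mm steel, then a 75 mm pale wooden handle. Best gripped on the wooden handle, 25 to 35 mm above this point, from above.
- brush_tip (a point): The bristle tip: lower end of the brush, on its axis, 65 mm below brush_mid. Bristles are rigid, 11 to 13 mm across.
- brush: The whole brush; its origin is the bristle tip.
- stand: Brush stand: a wooden block 64 x 64 x 42 mm fixed to the table, with one upright round hole 21 mm across in the middle of its top, 36 mm deep. Origin: centre of its underside, on the table.
- hole (a point): Centre of the floor of the stand's hole, 6 mm above the table, 36 mm below the hole's mouth. The tip of a fully seated brush rests here.
- pot: Small open round steel pot, standing loose on the table, 300 g: 64 mm across at the rim, 48 mm high, walls 3 mm, inside floor about 5 mm up. Origin: centre of its underside.
- pot_rim (a point): Centre of the pot's mouth, 48 mm above the table.
- pack_a: Bystander: black battery pack lying flat, 74 x 50 x 22 mm; origin centre of underside.
- pack_b: Bystander: black battery pack lying flat, 74 x 50 x 22 mm; origin centre of underside.
- radio_a: Bystander: hand radio standing in its charging cradle, 75 x 80 mm, 202 mm high with its aerial; origin centre of underside.
- radio_b: Bystander: hand radio lying flat, 180 mm long (its x) with the aerial, 56 mm wide, 34 mm high; origin under its middle.
- tape: Bystander: roll of clear tape lying flat, 84 mm across, 24 mm high; origin centre of underside.
- stapler: Bystander: desk stapler 130 x 34 x 45 mm; origin centre of underside.
- mug: Bystander: blue mug, 80 mm across, 92 mm high; origin centre of underside.
There are look-alikes about, which are no part of the job. Several things have the shape of the stand; the one meant has the colours described above.

How it is judged:
By the outcome, as a careful person would: the job done as asked, in the order asked, and still so for the second after the job is handed in, while the arm keeps its last pose, push and grip.
It also fails if it takes over 58 s, if anything falls off the work surface, if the arm or the gripper's body presses on something with over 40 N, if the wrist force passes 120 N, or if a joint passes its speed limit or range.

### The arm

A 7-joint arm with a two-finger parallel gripper is mounted at the origin on the work surface. World frame = base frame: x ahead of the robot, y to its left, z up, the work surface at z = 0. Lengths are in m, angles in rad, forces in N, time in s.
With the tool pointing down it reaches from about 0.425 to 0.875 m from the base axis. Payload 4.7 kg.
Tool frame: the origin (TCP) lies on the centre line of the jaws, within the pads' length; the fingertips stand ahead of it and the grasp point (between the pads) lies 8 mm behind it (ctrl.finger_overhang is the x of the fingertips in the tool frame, in m); x points along the fingers, z is the direction in which the jaws open and shut, and the axes are right-handed (so a half turn about x gives the same grasp; the last joint's range is limited). The gripper opens to 87 mm and grips with 3 to 60 N. Pads are 19 mm wide; open, the fingers measure 117 mm over their backs; the gripper's body (75 mm by 190 mm) begins 51 mm behind the grasp point.
Start: joints at [-1.306, 0.321, -0.07, 1.45, 0.023, 1.371, -0.057], TCP at [0.161, 0.63, 0.203] pointing down, gripper open.
Joint ranges: [-2.86, 2.86], [-0.3, 2.09], [-1.38, 1.24], [0.06, 2.45], [-1.56, 4.7], [0.09, 2.05], [-2.69, 2.69]. Speed limits (rad/s): [2.57, 2.57, 3.14, 3.14, 3.14, 3.14, 3.14].

### API

Orientations are given as a rotation vector (axis times angle).
In Python, from bench import readout, viewer, job, nets, ctrl gives the robot as it stands.
- The arm moves only by the shell command python3 -m creep 'ROWS' [FORCE]. ROWS is JSON, a list of rows, each an object with "linear": the shift along the tool's x, y, z in m, a list of three; "twist": the turn, a rotation vector about the tool's x, y, z in degrees, a list of three; "fingers": the gripper's target within -1 to 1 (shut at 1, half-way at 0, fully open at -1). A call has 1 to 8 rows; each row is the pose to reach, as a shift and turn from the pose commanded when the call began, along the tool's axes at that moment; what a row does not reach only later rows make up. A row lasts 1/12 s, in which the tool goes at most 41.7 mm and 7.16 degrees, less where a joint would pass 70% of its speed; a pose out of reach is approached as far as the arm can. A call with a gripper value outside its range is refused whole. The fingers move at their own pace and stop on an object; FORCE is the grip in N (left out, the last holds). Time passes only in rows, so rows that repeat a pose let the fingers close. It gives the time, the measured TCP pose, the force and the opening at its end, in the units of the state.
- readout.get_state(): the state, without advancing time (a new reading comes with each control period).
- viewer.get_image(name): name is "side" or "top"; returns (picture, depth): 420x560x3 uint8, red, green, blue; 420x560 float32, m along the optical axis (not along the pixel's ray), 0 where there is no reading.
- viewer.camera_params(name): a dict with "K" (3x3 intrinsics, pixels), "k1" (the pictures are not rectified: a ray, as slopes to the right and down, at radius r is drawn at 1 + k1 r^2 times it, then the intrinsics apply), "cam_to_world" (4x4, takes a point from camera to world coordinates). Camera axes: x right, y down, z forward; pixel columns grow to the right and rows downward; lengths in m; the calibration is good to about 2 mm. A picture is of the moment at which its call begins. camera_params takes no time and is no camera call.
- job.close_job(): hands the job in, once; it reports no verdict.
Trained networks look in the newest picture that a camera, given by its name, has taken for a name from the list of things; names that differ only in an ending like _2 or _b are one class to them, and where a whole thing is asked for, a point or a joint stands for the part that bears it (a point fixed in the world has none). Each returns a list of dicts, best first, with "conf" (0 to 1); they miss things now and then, are a little off and sometimes report something else, mostly with a low value. They report only what shows in the picture. A call takes as long as a camera call. They do not tell look-alikes from the thing itself.
- nets.boxes_of(camera, label): "centre" ([x, y, z] in m, in world coordinates, good to about 4 mm: the middle of the surface that is visible of it).
- nets.place_of(camera, label): "centre" ([x, y, z] in m, in world coordinates, good to about 4 mm: a listed point, or the origin of a listed thing).
The state is a dict: "time": time; "joint_positions": joint angles; "qd": joint speeds; "joint_torque": joint torques, N m; "position": TCP position; "tool_rot": TCP orientation; "ft_force": force on the tool from outside, world axes, zero at the start; "torque": the same for the moment, N m; "grip_width": opening from 0.0 (shut) to 1.0 (fully open).
Only numpy, scipy, OpenCV 4.12 (cv2) and the standard library are available. Lean on these libraries where they do the work, as an engineer would, in place of code of your own. Each camera call takes 0.05 s, during which the arm holds its last target.

## Working session

There is one attempt and no reset: what is moved stays moved. The work goes in short steps, Python scripts to look and compute and a shell command to move; the robot and the scene stay as the last step left them, time stands still between calls to the robot, and variables do not carry over. Pictures are saved under pics/ and viewed, and the job is handed in when it is done.

```bash
ls; mkdir -p pics
cat > h.py <<'E'
import numpy as np, cv2
from bench import readout, viewer, job, nets, ctrl
def pix2w(name,u,v,d):
    p=viewer.camera_params(name);K=np.array(p['K']);k1=p['k1']
    x=(u-K[0,2])/K[0,0];y=(v-K[1,2])/K[1,1]
    rd=np.hypot(x,y);r=rd
    for _ in range(20): r=rd/(1+k1*r*r)
    s=1/(1+k1*r*r)
    return (np.array(p['cam_to_world'])@np.array([x*s*d,y*s*d,d,1]))[:3]
def w2pix(name,P):
    p=viewer.camera_params(name);K=np.array(p['K']);k1=p['k1']
    c=np.linalg.inv(np.array(p['cam_to_world']))@np.append(P,1)
    x,y=c[:2]/c[2];f=1+k1*(x*x+y*y)
    return np.array([K[0,0]*x*f+K[0,2],K[1,1]*y*f+K[1,2],c[2]])
E
python3 - <<'E'
from h import *
for n in ['side','top']:
    im,d=viewer.get_image(n); cv2.imwrite(f'pics/{n}0.png',im[:,:,::-1]); np.save(f'pics/{n}0.npy',d)
    p=viewer.camera_params(n); print(n,np.round(p['K'],1).tolist(),p['k1'],np.round(p['cam_to_world'],3).tolist())
    for l in ['bay','stand','hole','brush_mid','brush_tip','pot','pot_rim','handle','pointer','mark']:
        print(l,[(np.round(r['centre'],3).tolist(),round(r['conf'],2)) for r in nets.place_of(n,l)][:5])
s=readout.get_state();print(s);print(ctrl.finger_overhang)
E
```

```text
pics
side [[442.1, 0.0, 280.3], [0.0, 442.1, 219.4], [0.0, 0.0, 1.0]] 0.001349623766987664 [[0.876, -0.251, 0.413, 0.048], [-0.483, -0.453, 0.75, -0.877], [-0.002, -0.856, -0.518, 0.677], [0.0, 0.0, 0.0, 1.0]]
bay [([0.558, 0.114, -0.002], 0.76), ([0.363, -0.137, -0.002], 0.27)]
stand [([0.626, -0.106, 0.001], 0.77), ([0.468, -0.097, 0.001], 0.65)]
hole [([0.628, -0.226, 0.005], 0.89), ([0.768, -0.291, 0.007], 0.79), ([0.332, -0.243, 0.01], 0.65), ([0.628, -0.105, 0.005], 0.63), ([0.47, -0.099, 0.007], 0.57)]
brush_mid [([0.626, -0.228, 0.072], 0.64)]
brush_tip [([0.619, -0.224, 0.005], 0.45)]
pot [([0.488, -0.222, 0.0], 0.94)]
pot_rim [([0.484, -0.217, 0.046], 0.84)]
handle [([0.544, 0.11, 0.082], 0.9)]
pointer [([0.588, 0.127, 0.038], 0.95)]
mark [([0.63, -0.226, 0.006], 0.55), ([0.548, 0.112, 0.034], 0.42), ([0.665, -0.435, 0.004], 0.34), ([0.658, 0.371, 0.001], 0.3)]
top [[445.8, 0.0, 278.5], [0.0, 445.8, 213.7], [0.0, 0.0, 1.0]] -0.00481331565401747 [[-0.013, -0.99, 0.141, 0.363], [-1.0, 0.015, 0.011, 0.002], [-0.013, -0.141, -0.99, 1.26], [0.0, 0.0, 0.0, 1.0]]
bay [([0.559, 0.1
[... 733 characters left out ...]
0.128, 0.039], 0.26)]
{'time': 1.1, 'joint_positions': array([-1.30588336,  0.32098553, -0.07006998,  1.45048426,  0.02260102,
        1.37077889, -0.0568976 ]), 'qd': array([-0.00049902, -0.00018269,  0.00013316, -0.00215437,  0.00013969,
        0.00083062,  0.00021307]), 'joint_torque': array([ 3.52592479e-04, -4.91119480e+01, -4.03178260e-01, -3.12774181e+01,
       -6.37937360e-02,  3.34348460e-02,  9.15841269e-07]), 'position': array([0.16137724, 0.62968826, 0.20260362]), 'tool_rot': array([-1.02241185,  1.31732383,  1.02247695]), 'ft_force': array([-0.86555874,  0.92214467,  0.73631049]), 'torque': array([ 0.01931377,  0.09761809, -0.06178062]), 'grip_width': 1.0010866749551752}
0.011
```

View pics/side0.png

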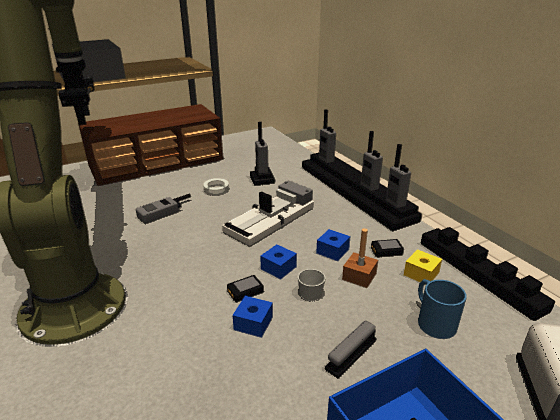

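View pics/top0.png

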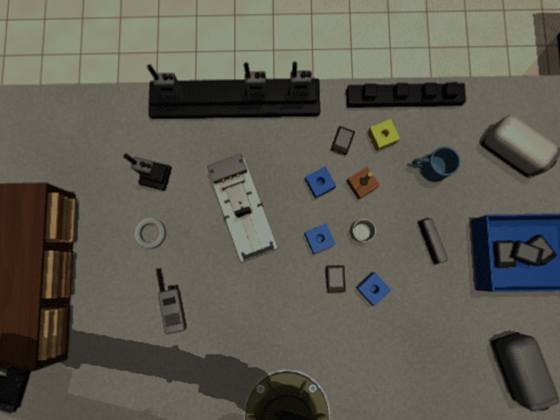

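Stand-shaped things (side picture): blue (278,261), blue (333,244), blue (253,315), yellow (423,264), and brown wood (360,268) with the brush. The brown one fits "wooden stand". I'll check it in enlarged crops, along with the bay.

Run:
```python
from h import *
s=cv2.imread('pics/side0.png');t=cv2.imread('pics/top0.png')
r=lambda a,f:cv2.resize(a,None,fx=f,fy=f,interpolation=cv2.INTER_CUBIC)
a=r(s[215:305,280:400],4)
b=r(t[160:250,330:390],4)
c=np.zeros((360,720+0,3),np.uint8);c[:,:480]=a;c[:,480:]=b;cv2.imwrite('pics/crop1.png',c)
cv2.imwrite('pics/crop2.png',r(s[170:250,215:325],7))
cv2.imwrite('pics/crop3.png',r(t[150:265,200:285],5))
# depth-based: brush
for n in ['top','side']:
    d=np.load(f'pics/{n}0.npy');v,u=np.nonzero(d>0)
    P=np.array([pix2w(n,a,b,d[b,a]) for a,b in zip(u,v)]) 
    np.save(f'pics/{n}P.npy',np.c_[P,u,v])
    near=np.hypot(P[:,0]-.626,P[:,1]+.226)<.06
    for lo,hi in [(.035,.05),(.055,.08),(.08,.1),(.1,.125),(.125,.15)]:
        m=near&(P[:,2]>lo)&(P[:,2]<hi); print(n,lo,m.sum(),P[m].mean(0).round(4) if m.any() else '', (P[m][:,:2].min(0)).round(4) if m.any() else '',P[m][:,:2].max(0).round(4) if m.any() else '')
    m=(np.hypot(P[:,0]-.487,P[:,1]+.222)<.045)&(P[:,2]>.042)&(P[:,2]<.056)
    c,rr=cv2.minEnclosingCircle(P[m][:,:2].astype(np.float32));print('pot',c,rr,P[m][:,2].max())
```

```text
Traceback (most recent call last):
  File "h.py", line 4, in pix2w
    p=viewer.camera_params(name);K=np.array(p['K']);k1=p['k1']
ValueError: time passes only in moves, steps and waits
```

View pics/crop1.png

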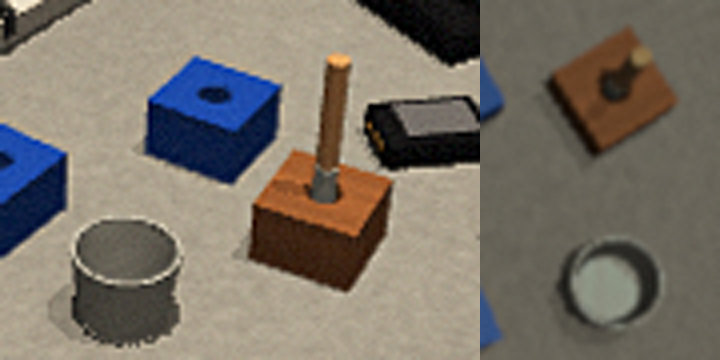

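View pics/crop2.png

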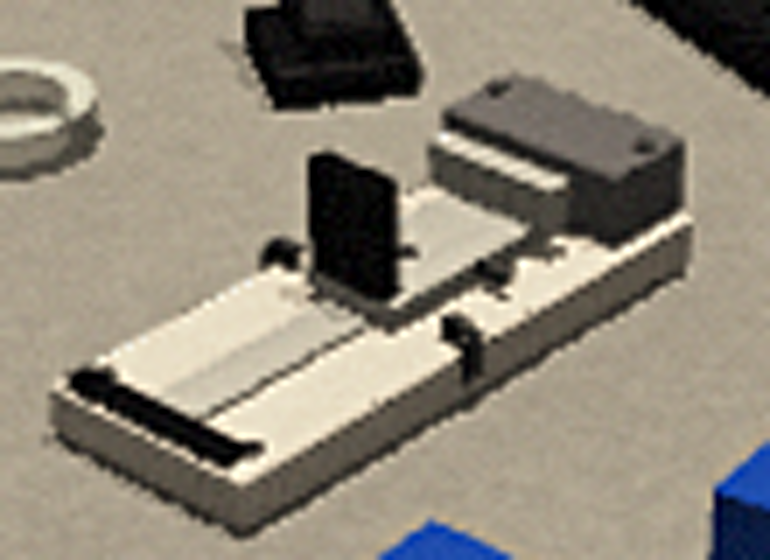

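View pics/crop3.png

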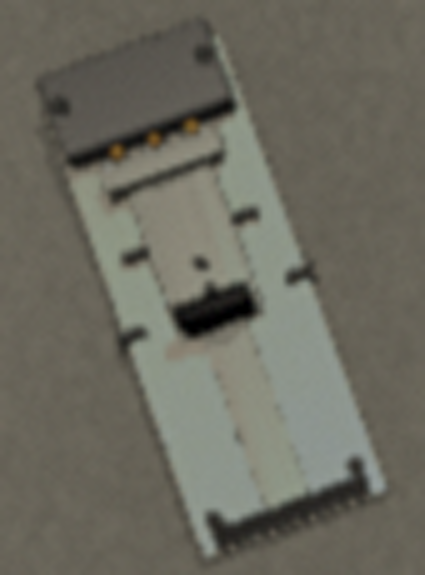

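The crops show it: the brown wooden stand holds the brush, the pot is empty, and the tabs sit in the bed edges about level with the handle. Next I'll measure with the camera parameters cached.

```bash
cat > h.py <<'E'
import numpy as np, cv2
from bench import readout, viewer, job, nets, ctrl
C={n:viewer.camera_params(n) for n in ('side','top')}
def pix2w(name,u,v,d=None,z=None):
    p=C[name];K=np.array(p['K']);k1=p['k1']
    u=np.asarray(u,float);v=np.asarray(v,float)
    x=(u-K[0,2])/K[0,0];y=(v-K[1,2])/K[1,1]
    rd=np.hypot(x,y);r=rd
    for _ in range(20): r=rd/(1+k1*r*r)
    s=1/(1+k1*r*r)
    T=np.array(p['cam_to_world'])
    R=np.stack([x*s,y*s,np.ones_like(x)],-1)@T[:3,:3].T
    if d is None: d=(z-T[2,3])/R[...,2]
    return R*np.asarray(d)[...,None]+T[:3,3]
def w2pix(name,P):
    p=C[name];K=np.array(p['K']);k1=p['k1']
    c=np.linalg.inv(np.array(p['cam_to_world']))@np.append(P,1)
    x,y=c[:2]/c[2];f=1+k1*(x*x+y*y)
    return np.array([K[0,0]*x*f+K[0,2],K[1,1]*y*f+K[1,2],c[2]])
def cloud(n,d):
    v,u=np.nonzero(d>0); return np.c_[pix2w(n,u,v,d[v,u]),u,v]
E
cat > m.py <<'E'
from h import *
for n in ['top','side']:
    d=np.load(f'pics/{n}0.npy');P=cloud(n,d)
    near=np.hypot(P[:,0]-.626,P[:,1]+.226)<.06
    for lo,hi in [(.035,.05),(.055,.08),(.08,.1),(.1,.125),(.125,.15)]:
        m=near&(P[:,2]>lo)&(P[:,2]<hi)
        if m.any(): print(n,lo,m.sum(),P[m].mean(0).round(4), P[m][:,:2].min(0).round(4),P[m][:,:2].max(0).round(4))
    m=near&(P[:,2]>.036)&(P[:,2]<.046)
    print('stand',cv2.minAreaRect(P[m][:,:2].astype(np.float32)*1000))
    m=(np.hypot(P[:,0]-.487,P[:,1]+.222)<.045)&(P[:,2]>.042)&(P[:,2]<.056)
    c,rr=cv2.minEnclosingCircle(P[m][:,:2].astype(np.float32));print('pot',c,rr,P[m][:,2].max())
    nb=np.hypot(P[:,0]-.56,P[:,1]-.117)<.16
    m=nb&(P[:,2]>.02)&(P[:,2]<.12); print('bay',cv2.minAreaRect(P[m][:,:2].astype(np.float32)*1000))
    m=nb&(P[:,2]>.075)&(P[:,2]<.12); print('handle',m.sum(),cv2.minAreaRect(P[m][:,:2].astype(np.float32)*1000),P[m][:,2].max())
    m=nb&(P[:,2]>.058)&(P[:,2]<.074)&(P[:,0]>.6); print('head',cv2.minAreaRect(P[m][:,:2].astype(np.float32)*1000))
o3=lambda x,y:pix2w('top',200+(x+.5)/5-.5,150+(y+.5)/5-.5,z=.037)
o2=lambda x,y:pix2w('side',215+(x+.5)/7-.5,170+(y+.5)/7-.5,z=.037)
for nm,f,p in [('top pL',o3,(135,257)),('top pR',o3,(245,215)),('top tL',o3,(132,335)),('top tR',o3,(300,272)),('side pR',o2,(490,272)),('side tL',o2,(282,250)),('side tR',o2,(462,335))]: print(nm,f(*p).round(4))
E
python3 m.py
```

```text
top 0.035 451 [ 6.219000e-01 -2.208000e-01  4.130000e-02  3.627716e+02  1.820244e+02] [ 0.5807 -0.2658] [ 0.6652 -0.1796]
top 0.055 14 [ 6.210000e-01 -2.190000e-01  6.630000e-02  3.637143e+02  1.804286e+02] [ 0.6175 -0.2269] [ 0.6274 -0.2154]
top 0.08 10 [ 6.197e-01 -2.193e-01  8.980e-02  3.654e+02  1.790e+02] [ 0.6176 -0.2244] [ 0.6258 -0.216 ]
top 0.1 14 [ 6.201000e-01 -2.194000e-01  1.114000e-01  3.669286e+02  1.770714e+02] [ 0.617  -0.2254] [ 0.6253 -0.2161]
top 0.125 28 [ 6.234000e-01 -2.221000e-01  1.335000e-01  3.695000e+02  1.738929e+02] [ 0.6172 -0.229 ] [ 0.6308 -0.216 ]
stand ((623.9456787109375, -222.17779541015625), (64.18583679199219, 64.9646224975586), 31.529617309570312)
pot (0.4873744547367096, -0.21725185215473175) 0.03205455094575882 0.05303838897901514
bay ((556.9732666015625, 117.6476821899414), (280.6650695800781, 115.03868865966797), 19.194421768188477)
handle 90 ((539.8309936523438, 111.88536834716797), (12.631181716918945, 43.05410385131836), 21.068920135498047) 0.10210361984932459
head ((653.0523681640625, 152.46615600585938), (75.54031372070312, 100.3440628
[... 686 characters left out ...]
 (67.6781234741211, 64.83021545410156), 30.943096160888672)
pot (0.48806995153427124, -0.21961405873298645) 0.03283632919192314 0.0495861801415477
bay ((555.7738647460938, 114.48606872558594), (281.514404296875, 120.67620849609375), 20.76214599609375)
handle 101 ((539.1739501953125, 107.97380065917969), (13.956771850585938, 45.71963882446289), 26.830297470092773) 0.09595901013971597
head ((653.243408203125, 147.9408721923828), (75.75691223144531, 100.87744140625), 20.56282615661621)
top pL [0.5748 0.1592 0.037 ]
top pR [0.5977 0.0977 0.037 ]
top tL [0.531  0.1607 0.037 ]
top tR [0.565  0.0672 0.037 ]
side pR [0.598  0.0969 0.037 ]
side tL [0.5305 0.1558 0.037 ]
side tR [0.5631 0.0579 0.037 ]
```

Run:
```python
from h import *
from scipy.spatial.transform import Rotation as R
s=readout.get_state();print(R.from_rotvec(s['tool_rot']).as_matrix().round(4),w2pix('top',s['position']),w2pix('side',s['position']))
P=np.r_[cloud('top',np.load('pics/top0.npy')),cloud('side',np.load('pics/side0.npy'))]
for x in np.arange(0.1,0.9,.1):
    r=[]
    for y in np.arange(.8,-.5,-.1):
        m=(abs(P[:,0]-x)<.05)&(abs(P[:,1]-y)<.05); r.append('%.2f'%P[m][:,2].max() if m.any() else ' -- ')
    print('%.1f'%x,r)
```

```text
[[ 1.000e-04 -9.687e-01  2.482e-01]
 [ 1.000e-04  2.482e-01  9.687e-01]
 [-1.000e+00 -1.000e-04  1.000e-04]] [ 13.08028028 368.82078116   1.02518183] [ 85.13855078 124.50838564   1.42180969]
0.1 ['0.00', '0.49', '0.57', '0.57', '0.01', '0.01', '0.01', '0.61', '0.58', '0.29', '0.01', '0.01', '0.01']
0.2 ['0.16', '0.33', '0.57', '0.57', '0.01', '0.04', '0.01', '0.01', '0.01', '0.01', '0.01', '0.01', '0.01']
0.3 ['0.16', '0.17', '0.17', '0.01', '0.02', '0.04', '0.01', '0.01', '0.01', '0.03', '0.05', '0.05', '0.01']
0.4 ['0.16', '0.17', '0.17', '0.01', '0.03', '0.03', '0.01', '0.04', '0.04', '0.05', '0.05', '0.05', '0.05']
0.5 ['0.16', '0.17', '0.17', '0.01', '0.03', '0.03', '0.05', '0.10', '0.04', '0.05', '0.05', '0.05', '0.05']
0.6 ['0.16', '0.17', '0.17', '0.01', '0.15', '0.14', '0.07', '0.10', '0.01', '0.05', '0.14', '0.04', '0.09']
0.7 ['0.01', '0.01', '0.01', '0.01', '0.21', '0.15', '0.07', '0.07', '0.01', '0.05', '0.05', '0.05', '0.10']
0.8 ['0.01', '0.01', '0.01', '0.01', '0.04', '0.04', '0.04', '0.04', '0.04', '0.04', '0.04', '0.05', '0.01']
```

```bash
cat > g.py <<'E'
# usage: g.py x y z jawdeg : delta in current tool axes to a tool-down pose (TCP target, jaw world angle)
import sys
from h import *
from scipy.spatial.transform import Rotation as R
s=readout.get_state();T=R.from_rotvec(s['tool_rot']);M=T.as_matrix()
x,y,z,a=map(float,sys.argv[1:5]);a=np.radians(a)
zx=np.array([np.cos(a),np.sin(a),0]);xx=np.array([0,0,-1.]);G=np.c_[xx,np.cross(zx,xx),zx]
print('t',round(s['time'],2),'pos',s['position'].round(4),'jaw',np.degrees(np.arctan2(M[1,2],M[0,2])).round(2),'tilt',np.degrees(np.arccos(-M[2,0])).round(2),'F',s['ft_force'].round(2),'w',round(s['grip_width'],3))
print('lin',(M.T@(np.array([x,y,z])-s['position'])).round(4),'twist',np.degrees((T.inv()*R.from_matrix(G)).as_rotvec()).round(2))
E
python3 -m creep '[{"linear":[-0.1,0,0],"twist":[0,0,0],"fingers":-1},{"linear":[-0.14,0,0],"twist":[0,0,0],"fingers":-1},{"linear":[-0.14,0,0],"twist":[0,0,0],"fingers":-1},{"linear":[-0.14,-0.2,-0.137],"twist":[35,0,0],"fingers":-1},{"linear":[-0.14,-0.2,-0.137],"twist":[35,0,0],"fingers":-1},{"linear":[-0.14,-0.2,-0.137],"twist":[35,0,0],"fingers":-1},{"linear":[-0.14,-0.2,-0.137],"twist":[35,0,0],"fingers":-1},{"linear":[-0.14,-0.2,-0.137],"twist":[35,0,0],"fingers":-1}]' 20
python3 g.py 0.6 0.0 0.3 0
```

```text
time: 1.77
position: [0.2994, 0.4716, 0.3409]
tool_rot: [-0.55, 1.499, 0.551]
ft_force: [1.1, 0.3, 0.4]
grip_width: 1.004
t 1.77 pos [0.2994 0.4716 0.3409] jaw 40.3 tilt 0.05 F [1.09 0.28 0.45] w 1.004
lin [ 0.0406 -0.5542 -0.0758] twist [ 4.03e+01  3.00e-02 -4.00e-02]
```

```bash
python3 -m creep '[{"linear":[0.02,-0.33,-0.045],"twist":[40.3,0,0],"fingers":-1},{"linear":[0.02,-0.33,-0.045],"twist":[40.3,0,0],"fingers":-1},{"linear":[0.02,-0.33,-0.045],"twist":[40.3,0,0],"fingers":-1},{"linear":[0.02,-0.33,-0.045],"twist":[40.3,0,0],"fingers":-1},{"linear":[0.02,-0.33,-0.045],"twist":[40.3,0,0],"fingers":-1},{"linear":[0.02,-0.33,-0.045],"twist":[40.3,0,0],"fingers":-1},{"linear":[0.02,-0.33,-0.045],"twist":[40.3,0,0],"fingers":-1},{"linear":[0.02,-0.33,-0.045],"twist":[40.3,0,0],"fingers":-1}]'
python3 g.py 0.624 -0.2235 0.22 0
```

```text
time: 2.43
position: [0.4796, 0.1919, 0.3208]
tool_rot: [-0.004, 1.57, 0.005]
ft_force: [0.3, 0.5, 0.2]
grip_width: 0.997
t 2.43 pos [0.4796 0.1919 0.3208] jaw 0.33 tilt 0.08 F [0.34 0.49 0.16] w 0.997
lin [ 0.1005 -0.4163  0.1419] twist [ 0.33  0.05 -0.06]
```

```bash
python3 -m creep '[{"linear":[0.07,-0.305,0.104],"twist":[0.3,0,0],"fingers":-1},{"linear":[0.07,-0.305,0.104],"twist":[0.3,0,0],"fingers":-1},{"linear":[0.07,-0.305,0.104],"twist":[0.3,0,0],"fingers":-1},{"linear":[0.07,-0.305,0.104],"twist":[0.3,0,0],"fingers":-1},{"linear":[0.07,-0.305,0.104],"twist":[0.3,0,0],"fingers":-1},{"linear":[0.07,-0.305,0.104],"twist":[0.3,0,0],"fingers":-1},{"linear":[0.07,-0.305,0.104],"twist":[0.3,0,0],"fingers":-1},{"linear":[0.07,-0.305,0.104],"twist":[0.3,0,0],"fingers":-1}]'
python3 g.py 0.624 -0.2235 0.22 0
```

```text
time: 3.1
position: [0.585, -0.1131, 0.2504]
tool_rot: [-0.0, 1.57, -0.0]
ft_force: [0.3, 0.6, 0.3]
grip_width: 1.0
t 3.1 pos [ 0.585  -0.1131  0.2504] jaw 0.0 tilt 0.06 F [0.29 0.62 0.27] w 1.0
lin [ 0.0304 -0.1104  0.039 ] twist [0.   0.06 0.01]
```

Run:
```python
from h import *
im,d=viewer.get_image('side');cv2.imwrite('pics/s1.png',cv2.resize(im[120:330,240:520,::-1],None,fx=2.5,fy=2.5))
```

```text
(no output)
```

View pics/s1.png

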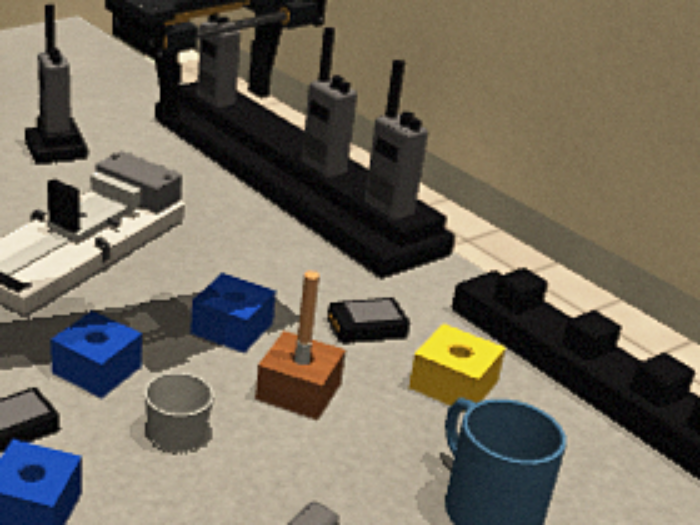

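The picture shows the scene undisturbed, with the gripper open at upper left of the crop. Next is the move above the brush.

```bash
python3 -m creep '[{"linear":[0.03,-0.1105,0.039],"twist":[0,0,0],"fingers":-1},{"linear":[0.03,-0.1105,0.039],"twist":[0,0,0],"fingers":-1},{"linear":[0.03,-0.1105,0.039],"twist":[0,0,0],"fingers":-1},{"linear":[0.03,-0.1105,0.039],"twist":[0,0,0],"fingers":-1},{"linear":[0.03,-0.1105,0.039],"twist":[0,0,0],"fingers":-1},{"linear":[0.03,-0.1105,0.039],"twist":[0,0,0],"fingers":-1}]'
python3 g.py 0.624 -0.2235 0.093 0
python3 - <<'E'
from h import *
for n in ('side','top'):
    im,d=viewer.get_image(n);cv2.imwrite(f'pics/{n}2.png',cv2.resize(im[140:320,270:450,::-1] if n=='side' else im[120:260,280:460,::-1],None,fx=4 if n=='top' else 3,fy=4 if n=='top' else 3))
E
```

```text
time: 3.65
position: [0.6238, -0.2203, 0.2203]
tool_rot: [0.0, 1.571, 0.001]
ft_force: [-0.1, 1.0, 0.7]
grip_width: 0.999
t 3.65 pos [ 0.6238 -0.2203  0.2203] jaw 0.04 tilt 0.06 F [-0.14  0.96  0.7 ] w 0.999
lin [ 0.1273 -0.0034  0.0002] twist [ 0.04 -0.02 -0.05]
```

View pics/side2.png

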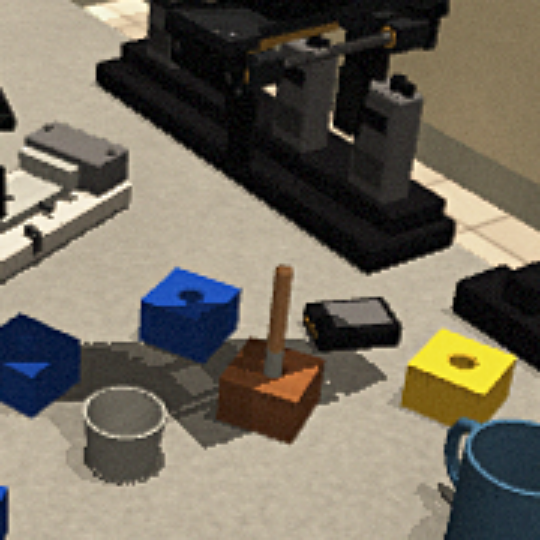

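```bash
python3 -m creep '[{"linear":[0.035,0,0],"twist":[0,0,0],"fingers":-1},{"linear":[0.065,0,0],"twist":[0,0,0],"fingers":-1},{"linear":[0.09,0,0],"twist":[0,0,0],"fingers":-1},{"linear":[0.11,0,0],"twist":[0,0,0],"fingers":-1},{"linear":[0.127,0,0],"twist":[0,0,0],"fingers":-1},{"linear":[0.127,0,0],"twist":[0,0,0],"fingers":-1},{"linear":[0.127,0,0],"twist":[0,0,0],"fingers":-1}]'
python3 g.py 0.624 -0.2235 0.093 0
python3 - <<'E'
from h import *
for n in ('side','top'):
    im,d=viewer.get_image(n);cv2.imwrite(f'pics/{n}3.png',cv2.resize(im[180:300,300:420,::-1],None,fx=5,fy=5) if n=='side' else im[:,:,::-1])
E
```

```text
time: 4.33
position: [0.6239, -0.219, 0.0936]
tool_rot: [-0.001, 1.571, 0.003]
ft_force: [-0.2, -0.8, 1.3]
grip_width: 1.003
t 4.33 pos [ 0.6239 -0.219   0.0936] jaw 0.17 tilt 0.07 F [-0.23 -0.84  1.3 ] w 1.003
lin [ 0.0006 -0.0045  0.0001] twist [ 0.17 -0.02 -0.07]
```

View pics/side3.png

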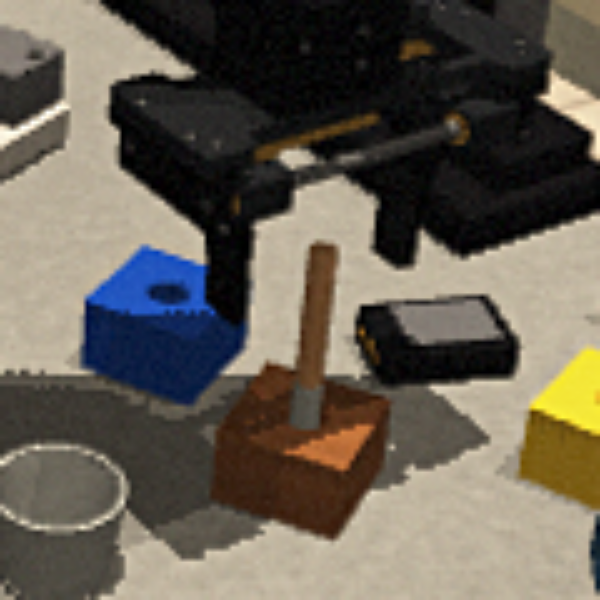

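Run:
```python
from h import *
f=lambda p:((w2pix('side',np.array(p))[:2]-[300,180])*5+2).round(0)
for y in (-.219,-.224):
  print('tipL',f([.6239-.05,y,.083]),'tipR',f([.6239+.05,y,.083]),'mid',f([.6239,y,.083]), 'corner', f([.6239-.0437,y-.0095,.083]),f([.6239+.0437,y-.0095,.083]))
for z in (.042,.083,.136):print('brush',z,f([.624,-.2235,z]))
d=np.array(0)
im,d=viewer.get_image('side');P=cloud('side',d)
near=np.hypot(P[:,0]-.626,P[:,1]+.226)<.075
for lo,hi in [(.055,.082),(.084,.1),(.1,.12),(.12,.14)]:
    m=near&(P[:,2]>lo)&(P[:,2]<hi)
    for a,b in ((.5,.6),(.6,.65),(.65,.75)):
        k=m&(P[:,0]>a)&(P[:,0]<b)
        if k.any():print(lo,a,k.sum(),P[k][:,:2].mean(0).round(4),P[k][:,:2].min(0).round(4),P[k][:,:2].max(0).round(4))
```

```text
tipL [216. 368.] tipR [387. 309.] mid [303. 338.] corner [240. 374.] [389. 322.]
tipL [223. 373.] tipR [393. 314.] mid [310. 343.] corner [246. 380.] [396. 327.]
brush 0.042 [301. 413.]
brush 0.083 [309. 342.]
brush 0.136 [320. 247.]
0.055 0.6 56 [ 0.6223 -0.2282] [ 0.617  -0.2324] [ 0.6301 -0.222 ]
0.084 0.6 36 [ 0.6223 -0.2279] [ 0.6168 -0.2333] [ 0.6293 -0.2206]
0.1 0.5 18 [ 0.5757 -0.2241] [ 0.5726 -0.2318] [ 0.584  -0.2101]
0.1 0.6 43 [ 0.6224 -0.2281] [ 0.6166 -0.2318] [ 0.6304 -0.2217]
0.1 0.65 18 [ 0.6714 -0.2224] [ 0.6674 -0.2316] [ 0.678  -0.2113]
0.12 0.5 62 [ 0.5751 -0.224 ] [ 0.5714 -0.2334] [ 0.5836 -0.2093]
0.12 0.6 46 [ 0.6232 -0.2274] [ 0.6167 -0.2335] [ 0.6302 -0.2182]
0.12 0.65 71 [ 0.6714 -0.2241] [ 0.6673 -0.2335] [ 0.6792 -0.2096]
```

```bash
python3 -m creep '[{"linear":[0,0,0],"twist":[0,0,0],"fingers":0.2},{"linear":[0,0,0],"twist":[0,0,0],"fingers":0.2},{"linear":[0,0,0],"twist":[0,0,0],"fingers":0.2},{"linear":[0,0,0],"twist":[0,0,0],"fingers":0.2}]' 15
python3 g.py 0.624 -0.2235 0.093 0
python3 - <<'E'
from h import *
im,d=viewer.get_image('side');cv2.imwrite(f'pics/s4.png',cv2.resize(im[180:300,300:420,::-1],None,fx=5,fy=5))
P=cloud('side',d)
m=(np.hypot(P[:,0]-.626,P[:,1]+.226)<.075)&(P[:,2]>.06)&(abs(P[:,0]-.6235)>.01)&(P[:,2]<.14);print(np.sort(P[m][:,2])[:6].round(3))
E
```

```text
time: 4.82
position: [0.624, -0.2212, 0.0939]
tool_rot: [-0.0, 1.57, 0.0]
ft_force: [0.4, -0.1, -0.3]
grip_width: 0.782
t 4.82 pos [ 0.624  -0.2212  0.0939] jaw 0.02 tilt 0.04 F [ 0.42 -0.13 -0.28] w 0.782
lin [ 0.0009 -0.0023  0.    ] twist [ 0.02  0.04 -0.  ]
[0.112 0.113 0.113 0.113 0.114 0.114]
```

View pics/s4.png

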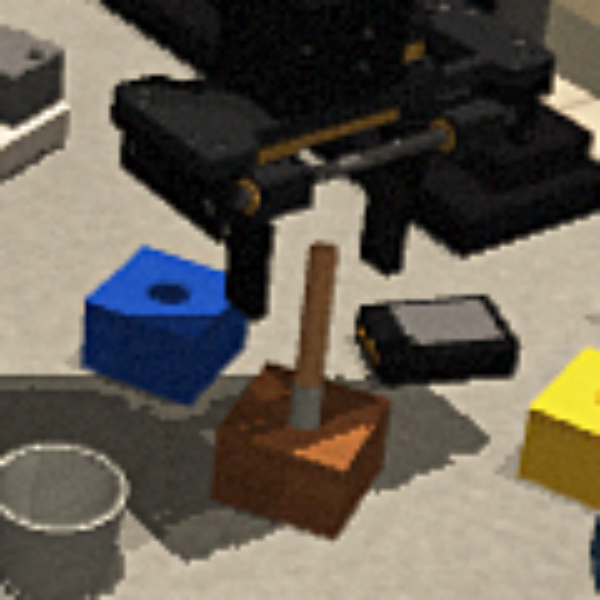

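Run:
```python
from h import *
print([k for k in dir(ctrl) if not k.startswith('_')])
im,d=viewer.get_image('side');P=cloud('side',d)
for (u0,v0) in [(253,310),(253,280),(253,240),(240,200),(180,210),(120,140),(200,120),(400,260),(400,200),(330,260),(310,400)]:
    u=300+u0/5;v=180+v0/5;u,v=int(round(u)),int(round(v));print((u0,v0),pix2w('side',u,v,d[v,u]).round(4))
im,d=viewer.get_image('top');cv2.imwrite('pics/t4.png',cv2.resize(im[120:260,280:460,::-1],None,fx=4,fy=4))
```

```text
['MotionError', 'finger_overhang']
(253, 310) [ 0.5839 -0.232   0.1183]
(253, 280) [ 0.5834 -0.2307  0.1339]
(253, 240) [ 0.5801 -0.232   0.1567]
(240, 200) [ 0.5521 -0.2537  0.1971]
(180, 210) [ 0.5367 -0.2336  0.186 ]
(120, 140) [ 0.5379 -0.1851  0.1957]
(200, 120) [ 0.5462 -0.2301  0.2254]
(400, 260) [ 0.7995 -0.0942  0.    ]
(400, 200) [ 0.6625 -0.2316  0.1529]
(330, 260) [ 0.6259 -0.2305  0.1311]
(310, 400) [ 0.6247 -0.2294  0.052 ]
```

View pics/t4.png

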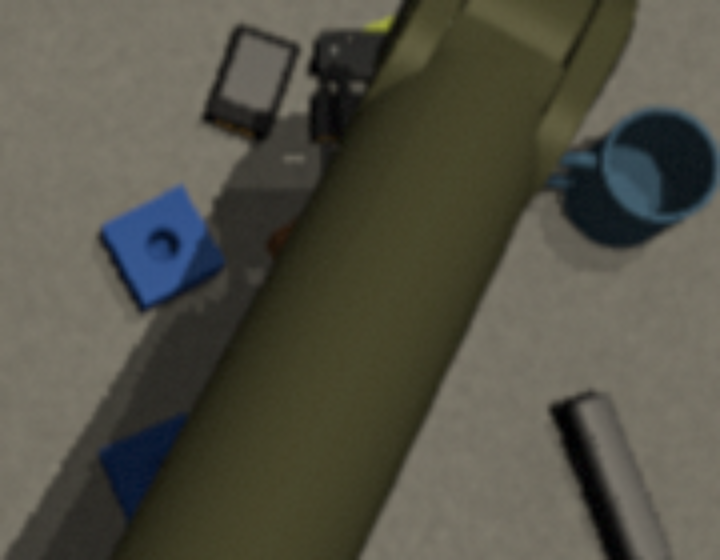

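```bash
python3 -m creep '[{"linear":[0.01,-0.0015,0],"twist":[0,0,0],"fingers":0.2},{"linear":[0.02,-0.0015,0],"twist":[0,0,0],"fingers":0.2},{"linear":[0.02,-0.0015,0],"twist":[0,0,0],"fingers":0.2},{"linear":[0.02,-0.0015,0],"twist":[0,0,0],"fingers":0.2}]' 15
python3 g.py 0.624 -0.2235 0.067 0
python3 - <<'E'
from h import *
im,d=viewer.get_image('side');cv2.imwrite(f'pics/s5.png',cv2.resize(im[180:300,300:420,::-1],None,fx=5,fy=5))
P=cloud('side',d)
m=(np.hypot(P[:,0]-.626,P[:,1]+.226)<.075)&(P[:,2]>.06)&(abs(P[:,0]-.6235)>.01)&(P[:,2]<.14);print(np.sort(P[m][:,2])[:6].round(3))
E
```

```text
time: 5.3
position: [0.6227, -0.2222, 0.0718]
tool_rot: [0.0, 1.573, 0.001]
ft_force: [0.3, -0.3, -0.2]
grip_width: 0.418
t 5.3 pos [ 0.6227 -0.2222  0.0718] jaw 0.02 tilt 0.16 F [ 0.34 -0.3  -0.17] w 0.418
lin [ 0.0048 -0.0013  0.0013] twist [ 0.02 -0.15 -0.04]
[0.09  0.09  0.091 0.091 0.091 0.091]
```

View pics/s5.png

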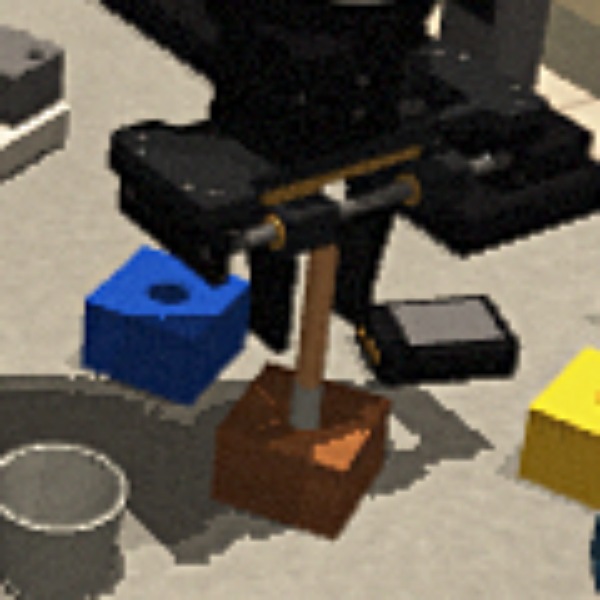

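```bash
python3 -m creep '[{"linear":[0.006,-0.001,0.001],"twist":[0,0,0],"fingers":0.3},{"linear":[0.006,-0.001,0.001],"twist":[0,0,0],"fingers":0.6},{"linear":[0.006,-0.001,0.001],"twist":[0,0,0],"fingers":1},{"linear":[0.006,-0.001,0.001],"twist":[0,0,0],"fingers":1},{"linear":[0.006,-0.001,0.001],"twist":[0,0,0],"fingers":1},{"linear":[0.006,-0.001,0.001],"twist":[0,0,0],"fingers":1},{"linear":[0.006,-0.001,0.001],"twist":[0,0,0],"fingers":1},{"linear":[0.006,-0.001,0.001],"twist":[0,0,0],"fingers":1}]' 20
python3 g.py 0.624 -0.2235 0.067 0
```

```text
time: 6.02
position: [0.6249, -0.2236, 0.0676]
tool_rot: [-0.0, 1.57, 0.0]
ft_force: [-0.3, -0.5, 0.4]
grip_width: 0.154
t 6.02 pos [ 0.6249 -0.2236  0.0676] jaw 0.03 tilt 0.02 F [-0.26 -0.52  0.43] w 0.154
lin [ 0.0006  0.0001 -0.0009] twist [ 0.03  0.02 -0.  ]
```

```bash
python3 -m creep '[{"linear":[-0.02,0,0],"twist":[0,0,0],"fingers":1},{"linear":[-0.04,0,0],"twist":[0,0,0],"fingers":1},{"linear":[-0.06,0,0],"twist":[0,0,0],"fingers":1},{"linear":[-0.08,0,0],"twist":[0,0,0],"fingers":1},{"linear":[-0.08,0,0],"twist":[0,0,0],"fingers":1},{"linear":[-0.08,0,0],"twist":[0,0,0],"fingers":1}]' 20
python3 g.py 0.4877 -0.2185 0.147 0
python3 - <<'E'
from h import *
im,d=viewer.get_image('side');cv2.imwrite(f'pics/s6.png',cv2.resize(im[160:300,260:420,::-1],None,fx=4,fy=4))
E
```

```text
time: 6.52
position: [0.6254, -0.2239, 0.1486]
tool_rot: [-0.001, 1.568, 0.0]
ft_force: [-0.9, -0.1, -0.1]
grip_width: 0.154
t 6.52 pos [ 0.6254 -0.2239  0.1486] jaw 0.03 tilt 0.14 F [-0.93 -0.1  -0.06] w 0.154
lin [ 0.0012  0.0055 -0.1377] twist [0.03 0.14 0.02]
```

View pics/s6.png

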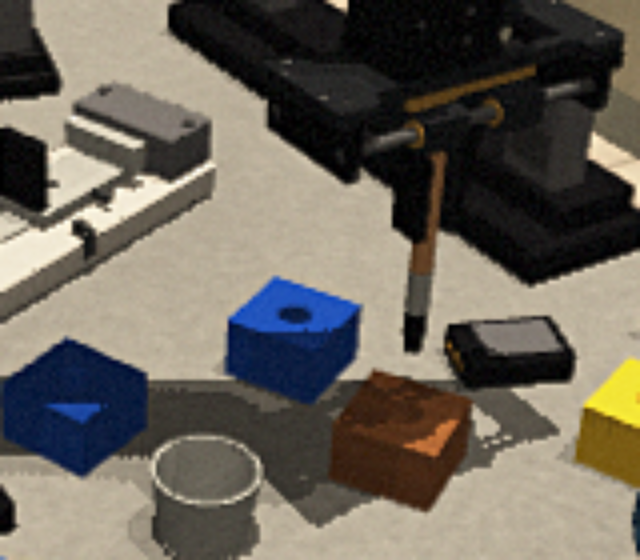

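Brush is lifted clear, with its bristle tip at crop (412,350). Next I move it over the pot and check the tip position.

```bash
python3 -m creep '[{"linear":[0,0.0055,-0.035],"twist":[0,0,0],"fingers":1},{"linear":[0,0.0055,-0.07],"twist":[0,0,0],"fingers":1},{"linear":[0,0.0055,-0.105],"twist":[0,0,0],"fingers":1},{"linear":[0,0.0055,-0.13],"twist":[0,0,0],"fingers":1},{"linear":[0,0.0055,-0.1375],"twist":[0,0,0],"fingers":1},{"linear":[0,0.0055,-0.1375],"twist":[0,0,0],"fingers":1},{"linear":[0,0.0055,-0.1375],"twist":[0,0,0],"fingers":1}]' 20
python3 g.py 0.4877 -0.2185 0.147 0
cat > br.py <<'E'
from h import *
import sys
im,d=viewer.get_image('side');cv2.imwrite(sys.argv[1],cv2.resize(im[160:300,240:420,::-1],None,fx=4,fy=4))
s=readout.get_state();p=s['position'];P=cloud('side',d)
near=np.hypot(P[:,0]-p[0],P[:,1]-p[1])<.02
for lo in np.arange(.05,.18,.015):
    m=near&(P[:,2]>lo)&(P[:,2]<lo+.015)
    if m.any(): print(lo.round(3),m.sum(),P[m][:,:3].mean(0).round(4),P[m][:,0].min().round(4),P[m][:,0].max().round(4),P[m][:,1].min().round(4),P[m][:,1].max().round(4))
E
python3 br.py pics/s7.png
```

```text
time: 7.15
position: [0.4878, -0.2174, 0.1471]
tool_rot: [-0.0, 1.57, 0.002]
ft_force: [0.1, 1.3, -0.9]
grip_width: 0.154
t 7.15 pos [ 0.4878 -0.2174  0.1471] jaw 0.07 tilt 0.06 F [ 0.09  1.25 -0.92] w 0.154
lin [ 0.0001 -0.0011 -0.0001] twist [ 0.07  0.04 -0.04]
0.08 17 [ 0.4858 -0.2211  0.0895] 0.4828 0.4901 -0.2238 -0.2167
0.095 33 [ 0.4859 -0.222   0.102 ] 0.4819 0.4927 -0.225 -0.2153
0.11 35 [ 0.4858 -0.2221  0.1174] 0.4813 0.4948 -0.2258 -0.2161
0.125 43 [ 0.4861 -0.2224  0.1325] 0.4807 0.4936 -0.2266 -0.215
0.14 36 [ 0.4857 -0.2221  0.1473] 0.4811 0.4935 -0.2257 -0.214
0.155 48 [ 0.4861 -0.2231  0.1644] 0.4719 0.5034 -0.2294 -0.2063
0.17 109 [ 0.4847 -0.2233  0.1777] 0.4714 0.5039 -0.2301 -0.2061
```

View pics/s7.png

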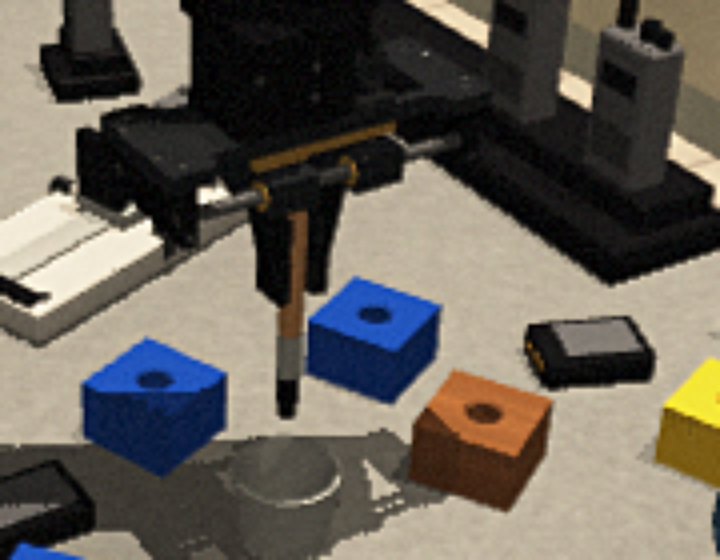

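```bash
python3 -m creep '[{"linear":[0.02,-0.001,0],"twist":[0,0,0],"fingers":1},{"linear":[0.04,-0.001,0],"twist":[0,0,0],"fingers":1},{"linear":[0.057,-0.001,0],"twist":[0,0,0],"fingers":1},{"linear":[0.068,-0.001,0],"twist":[0,0,0],"fingers":1},{"linear":[0.068,-0.001,0],"twist":[0,0,0],"fingers":1},{"linear":[0.068,-0.001,0],"twist":[0,0,0],"fingers":1},{"linear":[0.068,-0.001,0],"twist":[0,0,0],"fingers":1},{"linear":[0.068,-0.001,0],"twist":[0,0,0],"fingers":1}]' 20
python3 g.py 0.4877 -0.2185 0.147 0
python3 br.py pics/s8.png
```

```text
time: 7.87
position: [0.4883, -0.2196, 0.0805]
tool_rot: [-0.001, 1.569, 0.0]
ft_force: [0.1, 0.1, 0.2]
grip_width: 0.151
t 7.87 pos [ 0.4883 -0.2196  0.0805] jaw 0.04 tilt 0.12 F [0.09 0.13 0.18] w 0.151
lin [-0.0665  0.001  -0.0005] twist [0.04 0.11 0.03]
0.05 34 [ 0.4864 -0.2246  0.0572] 0.4822 0.4923 -0.2294 -0.2186
0.065 33 [ 0.4862 -0.2238  0.0726] 0.4824 0.4964 -0.2294 -0.2163
0.08 33 [ 0.4869 -0.2244  0.0868] 0.4812 0.4944 -0.2276 -0.2174
0.095 73 [ 0.4856 -0.2255  0.104 ] 0.4723 0.5027 -0.232 -0.2087
0.11 96 [ 0.4863 -0.2258  0.1177] 0.4721 0.5051 -0.2324 -0.2103
0.125 87 [ 0.4864 -0.2261  0.1322] 0.4687 0.5047 -0.2325 -0.2093
0.14 61 [ 0.4888 -0.228   0.1455] 0.4694 0.5033 -0.2317 -0.2199
0.155 16 [ 0.5017 -0.2257  0.1619] 0.4998 0.5049 -0.2318 -0.212
0.17 21 [ 0.5007 -0.2262  0.1763] 0.4993 0.5025 -0.235 -0.2166
```

View pics/s8.png

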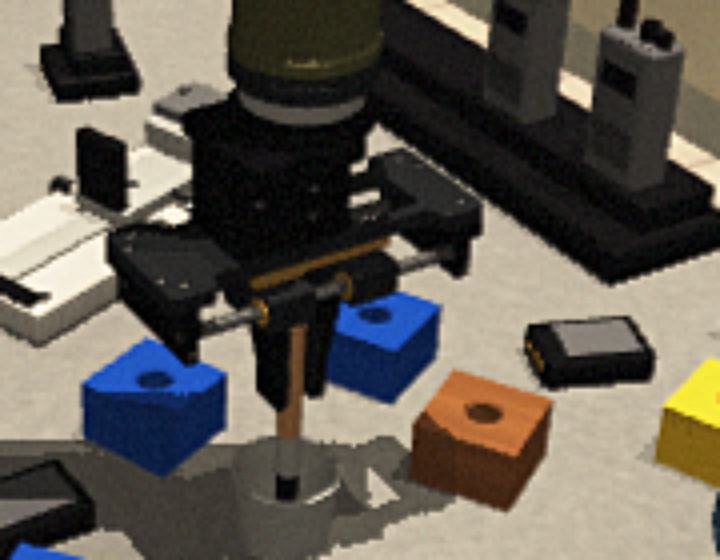

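The brush dipped about 29 mm below the rim without touching anything (bristles at crop (287,487)). I'll lift it and go back over the stand.

```bash
python3 -m creep '[{"linear":[-0.02,0,0],"twist":[0,0,0],"fingers":1},{"linear":[-0.045,0,0],"twist":[0,0,0],"fingers":1},{"linear":[-0.067,0,0],"twist":[0,0,0],"fingers":1},{"linear":[-0.067,0,0],"twist":[0,0,0],"fingers":1},{"linear":[-0.067,-0.002,0.035],"twist":[0,0,0],"fingers":1},{"linear":[-0.067,-0.004,0.07],"twist":[0,0,0],"fingers":1},{"linear":[-0.067,-0.0045,0.105],"twist":[0,0,0],"fingers":1},{"linear":[-0.067,-0.0045,0.1365],"twist":[0,0,0],"fingers":1}]' 20
python3 g.py 0.6249 -0.2237 0.0676 0
python3 br.py pics/s9.png
python3 -c "
from h import *
print(pix2w('side',240+484.5/4-.5,160+412.5/4-.5,z=.042))"
```

```text
time: 8.58
position: [0.6261, -0.2229, 0.1464]
tool_rot: [-0.001, 1.569, 0.002]
ft_force: [-1.0, -1.4, 0.8]
grip_width: 0.158
t 8.58 pos [ 0.6261 -0.2229  0.1464] jaw 0.09 tilt 0.09 F [-1.01 -1.35  0.75] w 0.158
lin [ 0.0788 -0.0008 -0.0013] twist [ 0.09  0.08 -0.04]
0.08 17 [ 0.6245 -0.2269  0.0894] 0.6202 0.6327 -0.2308 -0.2234
0.095 26 [ 0.6236 -0.2274  0.1022] 0.6196 0.6303 -0.2328 -0.222
0.11 38 [ 0.6236 -0.2272  0.1171] 0.6193 0.6329 -0.2327 -0.2198
0.125 32 [ 0.6235 -0.2274  0.1324] 0.619 0.6303 -0.2315 -0.221
0.14 37 [ 0.6232 -0.2277  0.1478] 0.618 0.6296 -0.2333 -0.2212
0.155 36 [ 0.6263 -0.2287  0.1642] 0.612 0.6425 -0.2349 -0.2171
0.17 65 [ 0.6298 -0.2301  0.1775] 0.6119 0.6425 -0.2363 -0.2158
[ 0.62455747 -0.2258212   0.042     ]
```

View pics/s9.png

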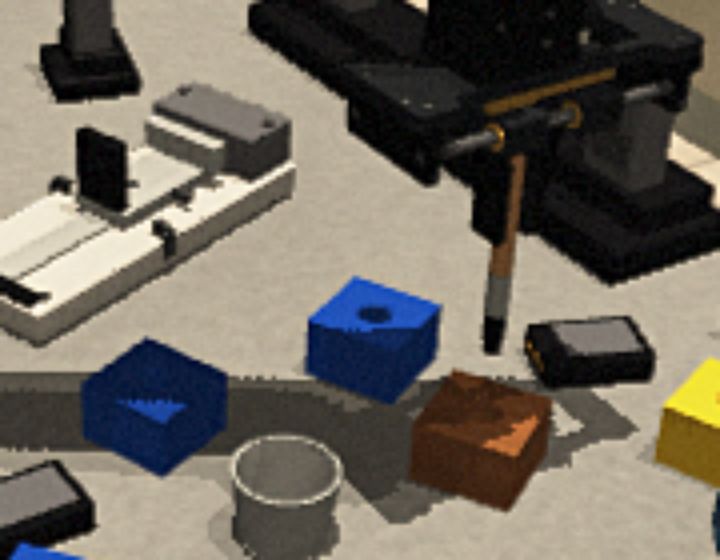

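```bash
python3 -m creep '[{"linear":[0,-0.0014,-0.001],"twist":[0,0,0],"fingers":1},{"linear":[0.02,-0.0014,-0.001],"twist":[0,0,0],"fingers":1},{"linear":[0.035,-0.0014,-0.001],"twist":[0,0,0],"fingers":1},{"linear":[0.035,-0.0014,-0.001],"twist":[0,0,0],"fingers":1},{"linear":[0.035,-0.0014,-0.001],"twist":[0,0,0],"fingers":1},{"linear":[0.035,-0.0014,-0.001],"twist":[0,0,0],"fingers":1}]' 20
python3 g.py 0.6249 -0.224 0.0676 0
python3 br.py pics/s10.png
```

```text
time: 9.13
position: [0.6228, -0.2254, 0.1127]
tool_rot: [-0.0, 1.569, 0.0]
ft_force: [1.1, -0.5, 0.9]
grip_width: 0.158
t 9.13 pos [ 0.6228 -0.2254  0.1127] jaw 0.0 tilt 0.08 F [ 1.07 -0.53  0.85] w 0.158
lin [0.0451 0.0014 0.0021] twist [0.   0.08 0.  ]
0.05 24 [ 0.6209 -0.2295  0.0572] 0.6174 0.627 -0.2347 -0.2232
0.065 31 [ 0.6207 -0.2293  0.072 ] 0.6159 0.6262 -0.2336 -0.2218
0.08 33 [ 0.6203 -0.2299  0.0876] 0.6159 0.6303 -0.2337 -0.2246
0.095 32 [ 0.62   -0.2296  0.1027] 0.6161 0.6264 -0.234 -0.2211
0.11 30 [ 0.6208 -0.2301  0.1171] 0.6158 0.6283 -0.2331 -0.225
0.125 63 [ 0.6193 -0.231   0.135 ] 0.6056 0.6385 -0.2373 -0.2148
0.14 90 [ 0.6194 -0.2305  0.1472] 0.6065 0.6394 -0.2381 -0.2127
0.155 88 [ 0.6201 -0.2316  0.1622] 0.6037 0.6397 -0.2376 -0.2136
0.17 68 [ 0.6233 -0.2334  0.1764] 0.6036 0.6387 -0.2377 -0.2198
```

View pics/s10.png

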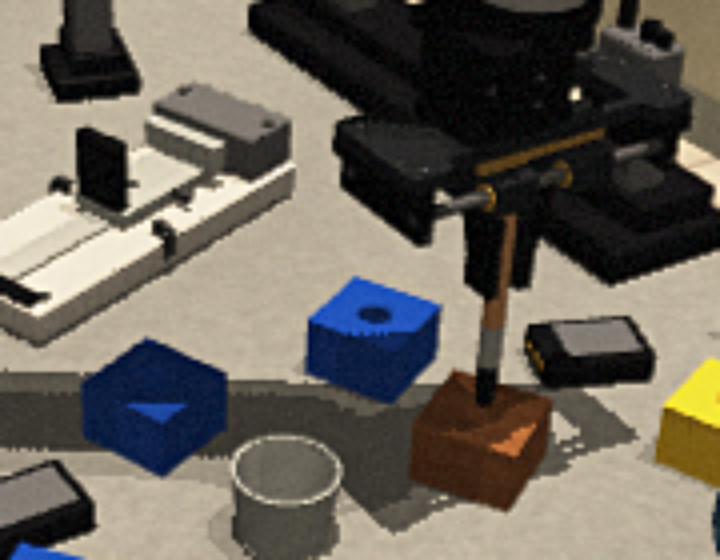

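```bash
python3 -m creep '[{"linear":[0,0.001,0.002],"twist":[0,0,0],"fingers":1},{"linear":[0,0.001,0.002],"twist":[0,0,0],"fingers":1},{"linear":[0.01,0.001,0.002],"twist":[0,0,0],"fingers":1},{"linear":[0.02,0.001,0.002],"twist":[0,0,0],"fingers":1},{"linear":[0.03,0.001,0.002],"twist":[0,0,0],"fingers":1},{"linear":[0.03,0.001,0.002],"twist":[0,0,0],"fingers":1}]' 20
python3 g.py 0.6249 -0.224 0.0676 0
python3 br.py pics/s11.png
```

```text
time: 9.68
position: [0.6227, -0.223, 0.078]
tool_rot: [0.001, 1.576, 0.002]
ft_force: [-0.9, 0.5, -0.5]
grip_width: 0.155
t 9.68 pos [ 0.6227 -0.223   0.078 ] jaw 0.03 tilt 0.3 F [-0.86  0.49 -0.55] w 0.155
lin [ 0.0104 -0.001   0.0022] twist [ 0.03 -0.28 -0.08]
0.05 32 [ 0.6206 -0.2275  0.0571] 0.6153 0.628 -0.2312 -0.2218
0.065 31 [ 0.6199 -0.2275  0.0726] 0.6156 0.6283 -0.2336 -0.2206
0.08 25 [ 0.6213 -0.2285  0.0868] 0.616 0.6361 -0.2324 -0.2223
0.095 82 [ 0.6189 -0.2281  0.1035] 0.6068 0.639 -0.2357 -0.2108
0.11 86 [ 0.6203 -0.2293  0.1178] 0.6051 0.6404 -0.2354 -0.215
0.125 78 [ 0.6213 -0.2294  0.1327] 0.6039 0.6401 -0.2351 -0.2157
0.14 33 [ 0.6243 -0.2317  0.1441] 0.6035 0.6393 -0.2352 -0.2193
0.155 2 [ 0.6391 -0.2347  0.1574] 0.6379 0.6404 -0.2362 -0.2331
0.17 19 [ 0.6359 -0.232   0.1763] 0.6341 0.6381 -0.2391 -0.2228
```

View pics/s11.png

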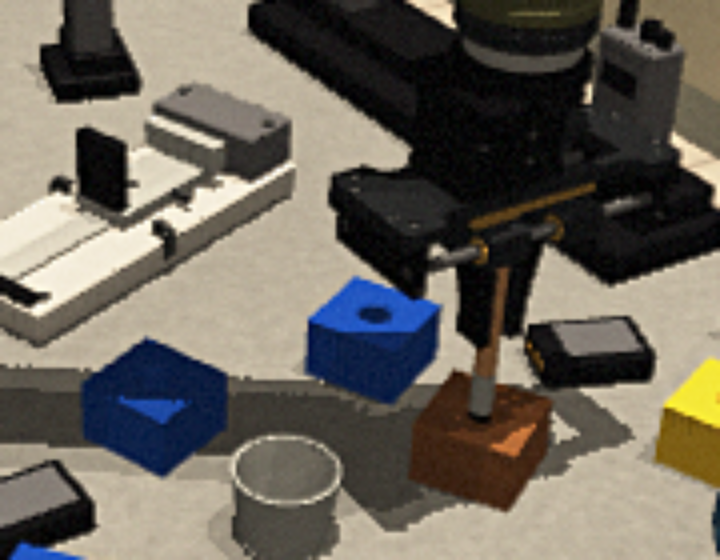

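```bash
python3 -m creep '[{"linear":[0.004,0,0.0015],"twist":[0,0,0],"fingers":1},{"linear":[0.0075,0,0.0015],"twist":[0,0,0],"fingers":1},{"linear":[0.0095,0,0.0015],"twist":[0,0,0],"fingers":1},{"linear":[0.0095,0,0.0015],"twist":[0,0,0],"fingers":1},{"linear":[0.0095,0,0.0015],"twist":[0,0,0],"fingers":1}]' 20
python3 g.py 0.6249 -0.224 0.0676 0
```

```text
time: 10.15
position: [0.6263, -0.224, 0.072]
tool_rot: [-0.0, 1.571, 0.0]
ft_force: [1.2, 0.7, -1.0]
grip_width: 0.155
t 10.15 pos [ 0.6263 -0.224   0.072 ] jaw 0.03 tilt 0.01 F [ 1.18  0.71 -1.  ] w 0.155
lin [ 0.0044  0.     -0.0014] twist [0.03 0.01 0.  ]
```

```bash
python3 -m creep '[{"linear":[0.003,0,-0.001],"twist":[0,0,0],"fingers":1},{"linear":[0.003,0,-0.001],"twist":[0,0,0],"fingers":1},{"linear":[0.003,0,-0.001],"twist":[0,0,0],"fingers":1}]' 20
python3 g.py 0.6249 -0.224 0.0676 0
```

```text
time: 10.4
position: [0.6251, -0.2239, 0.0688]
tool_rot: [-0.0, 1.571, 0.0]
ft_force: [-0.2, 0.3, 0.6]
grip_width: 0.153
t 10.4 pos [ 0.6251 -0.2239  0.0688] jaw 0.03 tilt 0.01 F [-0.21  0.27  0.57] w 0.153
lin [ 0.0012 -0.0001 -0.0002] twist [ 0.03 -0.01 -0.01]
```

```bash
python3 -m creep '[{"linear":[0,0,0],"twist":[0,0,0],"fingers":0.4},{"linear":[0,0,0],"twist":[0,0,0],"fingers":0.2},{"linear":[0,0,0],"twist":[0,0,0],"fingers":-0.2},{"linear":[0,0,0],"twist":[0,0,0],"fingers":-0.2},{"linear":[0,0,0],"twist":[0,0,0],"fingers":-0.2},{"linear":[0,0,0],"twist":[0,0,0],"fingers":-0.2}]' 20
python3 g.py 0.6249 -0.224 0.0676 0
python3 br.py pics/s12.png
```

```text
time: 10.9
position: [0.6253, -0.224, 0.069]
tool_rot: [-0.0, 1.571, 0.001]
ft_force: [-0.6, 0.2, 0.4]
grip_width: 0.519
t 10.9 pos [ 0.6253 -0.224   0.069 ] jaw 0.03 tilt 0.01 F [-0.55  0.22  0.45] w 0.519
lin [ 0.0014 -0.     -0.0004] twist [ 0.03  0.01 -0.  ]
0.05 30 [ 0.6227 -0.2287  0.0577] 0.6174 0.6295 -0.2326 -0.223
0.065 33 [ 0.6229 -0.2288  0.0728] 0.6171 0.6298 -0.2335 -0.2194
0.08 32 [ 0.6226 -0.228   0.0883] 0.6176 0.6298 -0.2328 -0.2217
0.095 30 [ 0.6232 -0.2289  0.1031] 0.6182 0.6307 -0.2332 -0.2239
0.11 33 [ 0.6224 -0.2282  0.1174] 0.6172 0.6307 -0.2323 -0.2201
0.125 22 [ 0.6241 -0.229   0.1302] 0.6189 0.6318 -0.232 -0.2238
```

View pics/s12.png

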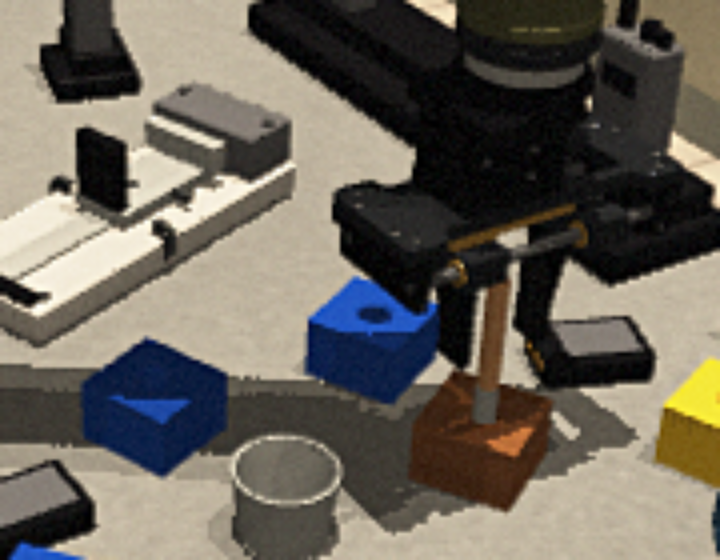

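Brush is back down and upright. I'll lift away and move to the bay handle, jaws at about 20°.

```bash
python3 -m creep '[{"linear":[-0.03,0,0],"twist":[0,0,0],"fingers":-0.3},{"linear":[-0.07,0,0],"twist":[0,0,0],"fingers":-0.3},{"linear":[-0.11,0,0],"twist":[0,0,0],"fingers":-0.3},{"linear":[-0.13,0,0],"twist":[0,0,0],"fingers":-0.3},{"linear":[-0.13,0.04,-0.01],"twist":[0,0,0],"fingers":-0.3},{"linear":[-0.13,0.08,-0.02],"twist":[-5,0,0],"fingers":-0.3},{"linear":[-0.13,0.12,-0.03],"twist":[-10,0,0],"fingers":-0.3},{"linear":[-0.13,0.16,-0.04],"twist":[-15,0,0],"fingers":-0.3}]' 20
python3 g.py 0.5393 0.1095 0.15 20
```

```text
time: 11.62
position: [0.5845, -0.0626, 0.1991]
tool_rot: [-0.209, 1.56, 0.209]
ft_force: [1.0, -0.2, 0.3]
grip_width: 0.647
t 11.62 pos [ 0.5845 -0.0626  0.1991] jaw 15.23 tilt 0.04 F [ 0.99 -0.18  0.25] w 0.647
lin [0.0492 0.178  0.0015] twist [-4.77  0.04 -0.  ]
```

Run:
```python
from h import *
im,d=viewer.get_image('side');cv2.imwrite('pics/s13.png',cv2.resize(im[140:320,190:430,::-1],None,fx=3,fy=3))
P=cloud('side',d);near=np.hypot(P[:,0]-.6245,P[:,1]+.226)<.02
m=near&(P[:,2]>.05);print('brush top z',np.sort(P[m][:,2])[-6:].round(4))
for n in ['side']:
  for l in ['handle','pointer','brush_tip','brush_mid','mark','pot']:
    print(l,[(np.round(r['centre'],4).tolist(),round(r['conf'],2)) for r in nets.place_of(n,l)][:3])
```

```text
brush top z [0.1348 0.1352 0.1352 0.1353 0.1359 0.1369]
handle [([0.5431, 0.1125, 0.0817], 0.57)]
pointer [([0.5899, 0.1242, 0.0375], 0.88)]
brush_tip [([0.621, -0.221, 0.0061], 0.67)]
brush_mid [([0.6253, -0.2241, 0.0711], 0.76)]
mark [([0.5468, 0.1152, 0.0346], 0.61)]
pot [([0.4853, -0.2211, 0.0021], 0.57)]
```

View pics/s13.png

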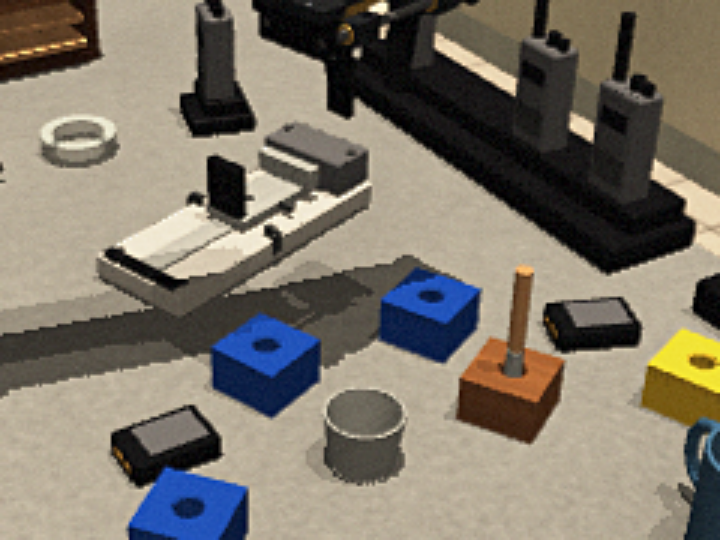

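Brush is seated upright (top at 0.136 m, as a fully seated one should be), the pot hasn't moved, and the handle is at crop (227,185). Now I'll move above the handle.

```bash
python3 -m creep '[{"linear":[0,0.04,0],"twist":[-2,0,0],"fingers":-0.3},{"linear":[0.01,0.08,0.001],"twist":[-4.7,0,0],"fingers":-0.3},{"linear":[0.02,0.12,0.002],"twist":[-4.7,0,0],"fingers":-0.3},{"linear":[0.02,0.155,0.003],"twist":[-4.7,0,0],"fingers":-0.3},{"linear":[0.02,0.179,0.004],"twist":[-4.7,0,0],"fingers":-0.3},{"linear":[0.02,0.179,0.004],"twist":[-4.7,0,0],"fingers":-0.3},{"linear":[0.02,0.179,0.004],"twist":[-4.7,0,0],"fingers":-0.3}]' 20
python3 g.py 0.541 0.111 0.043 20
python3 - <<'E'
from h import *
im,d=viewer.get_image('side');cv2.imwrite('pics/s14.png',cv2.resize(im[110:250,200:340,::-1],None,fx=4,fy=4))
E
```

```text
time: 12.55
position: [0.5428, 0.11, 0.1787]
tool_rot: [-0.271, 1.554, 0.27]
ft_force: [1.2, -0.7, 0.6]
grip_width: 0.649
t 12.55 pos [0.5428 0.11   0.1787] jaw 19.77 tilt 0.04 F [ 1.17 -0.7   0.6 ] w 0.649
lin [ 0.1357  0.0017 -0.0013] twist [-0.23 -0.02  0.04]
```

View pics/s14.png

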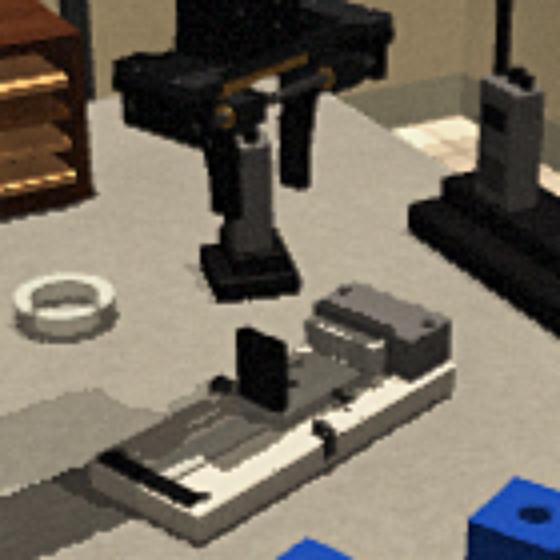

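```bash
python3 -m creep '[{"linear":[0.03,0.001,-0.001],"twist":[0,0,0],"fingers":-0.3},{"linear":[0.06,0.001,-0.001],"twist":[0,0,0],"fingers":-0.3},{"linear":[0.085,0.001,-0.001],"twist":[0,0,0],"fingers":-0.3},{"linear":[0.085,0.001,-0.001],"twist":[0,0,0],"fingers":-0.3},{"linear":[0.085,0.001,-0.001],"twist":[0,0,0],"fingers":-0.3}]' 20
python3 g.py 0.541 0.111 0.043 20
python3 - <<'E'
from h import *
im,d=viewer.get_image('side');cv2.imwrite('pics/s15.png',cv2.resize(im[130:250,200:330,::-1],None,fx=5,fy=5))
E
```

```text
time: 13.02
position: [0.5411, 0.1077, 0.0933]
tool_rot: [-0.268, 1.557, 0.266]
ft_force: [0.6, 0.0, -1.2]
grip_width: 0.649
t 13.02 pos [0.5411 0.1077 0.0933] jaw 19.5 tilt 0.16 F [ 0.65  0.03 -1.2 ] w 0.649
lin [0.0503 0.0032 0.0011] twist [-0.5  -0.15  0.07]
```

View pics/s15.png

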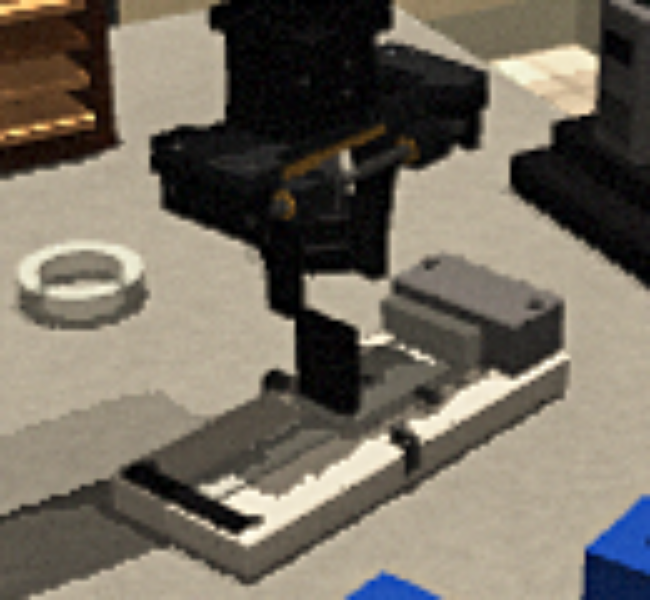

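```bash
python3 -m creep '[{"linear":[0.015,0.002,0],"twist":[0,0,0],"fingers":-0.3},{"linear":[0.03,0.002,0],"twist":[0,0,0],"fingers":-0.3},{"linear":[0.042,0.002,0],"twist":[0,0,0],"fingers":-0.3},{"linear":[0.05,0.002,0],"twist":[0,0,0],"fingers":-0.3},{"linear":[0.05,0.002,0],"twist":[0,0,0],"fingers":-0.3},{"linear":[0.05,0.002,0],"twist":[0,0,0],"fingers":-0.3}]' 20
python3 g.py 0.541 0.111 0.043 20
python3 - <<'E'
from h import *
im,d=viewer.get_image('side');cv2.imwrite('pics/s16.png',cv2.resize(im[130:250,200:330,::-1],None,fx=5,fy=5))
E
```

```text
time: 13.57
position: [0.5411, 0.1122, 0.0445]
tool_rot: [-0.27, 1.553, 0.27]
ft_force: [0.0, 0.2, 0.5]
grip_width: 0.65
t 13.57 pos [0.5411 0.1122 0.0445] jaw 19.7 tilt 0.03 F [0.05 0.23 0.54] w 0.65
lin [ 0.0015 -0.0011 -0.0005] twist [-0.3   0.03  0.01]
```

View pics/s16.png

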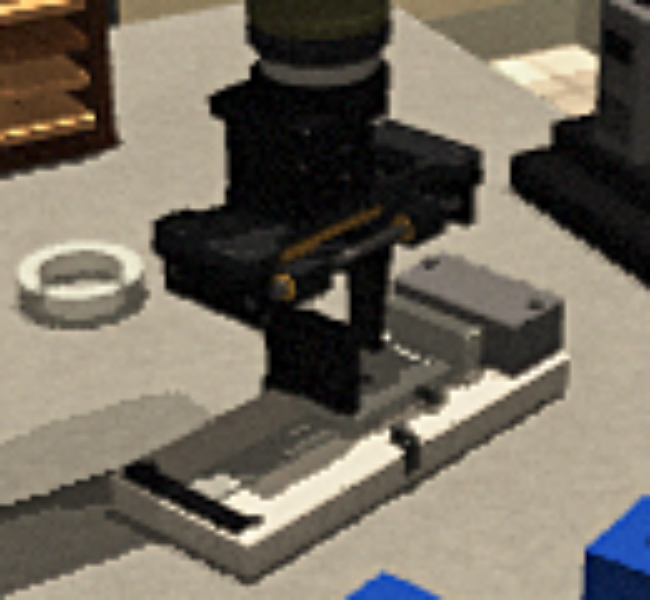

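Fingers straddle the handle, one on each side. Closing with 45 N.

```bash
python3 -m creep '[{"linear":[0,0,0],"twist":[0,0,0],"fingers":0.3},{"linear":[0,0,0],"twist":[0,0,0],"fingers":1},{"linear":[0,0,0],"twist":[0,0,0],"fingers":1},{"linear":[0,0,0],"twist":[0,0,0],"fingers":1},{"linear":[0,0,0],"twist":[0,0,0],"fingers":1},{"linear":[0,0,0],"twist":[0,0,0],"fingers":1},{"linear":[0,0,0],"twist":[0,0,0],"fingers":1}]' 45
python3 g.py 0.541 0.111 0.043 20
```

```text
time: 14.2
position: [0.5407, 0.1124, 0.044]
tool_rot: [-0.27, 1.554, 0.27]
ft_force: [-0.9, 0.7, -0.7]
grip_width: 0.207
t 14.2 pos [0.5407 0.1124 0.044 ] jaw 19.73 tilt 0.01 F [-0.86  0.73 -0.71] w 0.207
lin [ 0.001  -0.0015 -0.0002] twist [-0.27  0.01 -0.  ]
```

```bash
python3 -m creep '[{"linear":[0,0,0],"twist":[0,0,0],"fingers":1},{"linear":[0,0,0],"twist":[0,0,0],"fingers":1},{"linear":[0,0,0],"twist":[0,0,0],"fingers":1}]' 45
python3 g.py 0.541 0.111 0.043 20
```

```text
time: 14.45
position: [0.5403, 0.1123, 0.0439]
tool_rot: [-0.27, 1.555, 0.27]
ft_force: [-1.7, -0.9, 1.5]
grip_width: 0.135
t 14.45 pos [0.5403 0.1123 0.0439] jaw 19.72 tilt 0.04 F [-1.7  -0.95  1.49] w 0.135
lin [ 0.0009 -0.0015  0.0002] twist [-0.28 -0.04 -0.01]
```

```bash
python3 -m creep '[{"linear":[0,0,-0.006],"twist":[0,0,0],"fingers":1},{"linear":[0,0,-0.013],"twist":[0,0,0],"fingers":1},{"linear":[0,0,-0.02],"twist":[0,0,0],"fingers":1},{"linear":[0,0,-0.027],"twist":[0,0,0],"fingers":1},{"linear":[0,0,-0.034],"twist":[0,0,0],"fingers":1},{"linear":[0,0,-0.039],"twist":[0,0,0],"fingers":1},{"linear":[0,0,-0.039],"twist":[0,0,0],"fingers":1},{"linear":[0,0,-0.039],"twist":[0,0,0],"fingers":1}]' 45
python3 g.py 0.541 0.111 0.043 20
python3 - <<'E'
from h import *
for n in ('side','top'):
    im,d=viewer.get_image(n);cv2.imwrite(f'pics/{n}17.png',cv2.resize(im[170:250,215:315,::-1],None,fx=7,fy=7,interpolation=cv2.INTER_CUBIC) if n=='side' else cv2.resize(im[150:265,200:285,::-1],None,fx=5,fy=5,interpolation=cv2.INTER_CUBIC))
E
```

```text
time: 15.12
position: [0.505, 0.0997, 0.044]
tool_rot: [-0.27, 1.55, 0.271]
ft_force: [6.7, 2.4, -6.3]
grip_width: 0.134
t 15.12 pos [0.505  0.0997 0.044 ] jaw 19.74 tilt 0.21 F [ 6.75  2.42 -6.29] w 0.134
lin [ 0.0011 -0.0015  0.0377] twist [-0.26  0.21  0.01]
```

View pics/side17.png

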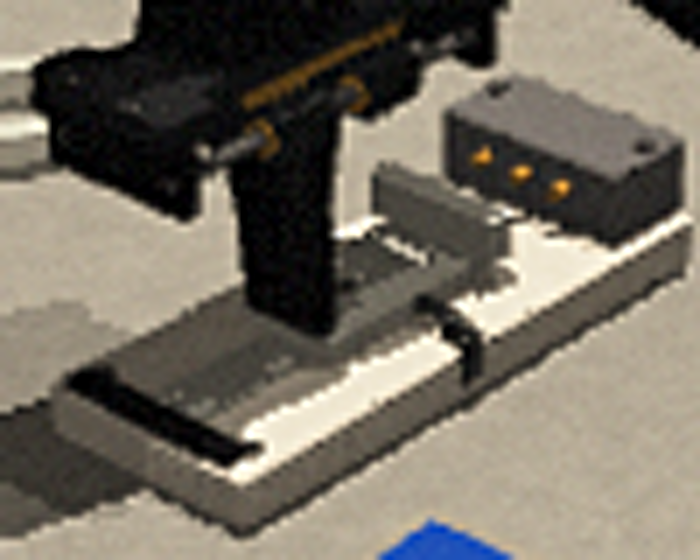

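View pics/top17.png

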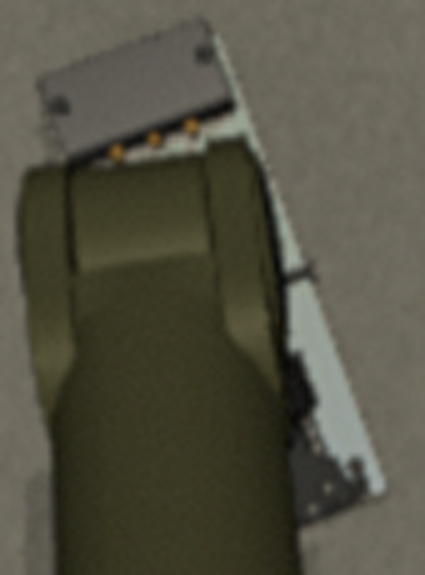

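```bash
cat > ov.py <<'E'
from h import *
import sys
im,d=viewer.get_image('side');np.save('pics/last.npy',im)
c=cv2.resize(im[200:235,258:300,::-1],None,fx=17,fy=17,interpolation=cv2.INTER_CUBIC);cv2.imwrite(sys.argv[1],c)
im0=cv2.imread('pics/side0.png');cv2.imwrite('pics/ref.png',cv2.resize(im0[200:235,258:300],None,fx=17,fy=17,interpolation=cv2.INTER_CUBIC))
E
python3 ov.py pics/z1.png
```

```text
(no output)
```

View pics/z1.png

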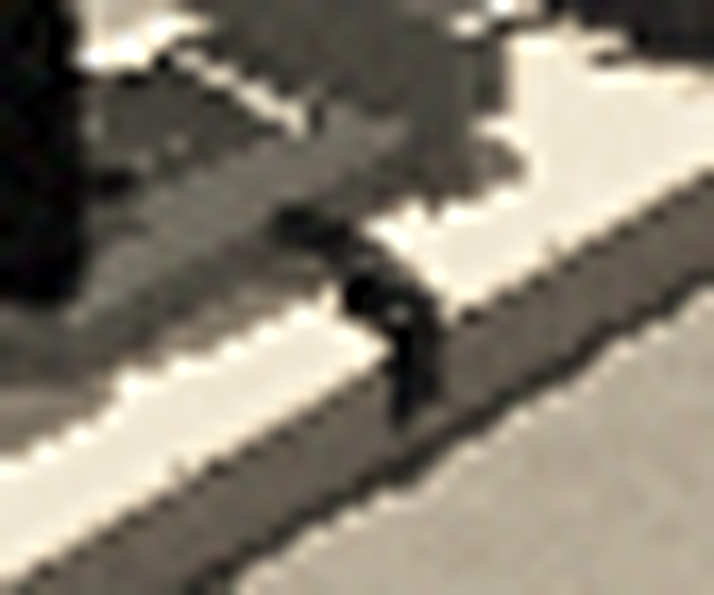

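View pics/ref.png

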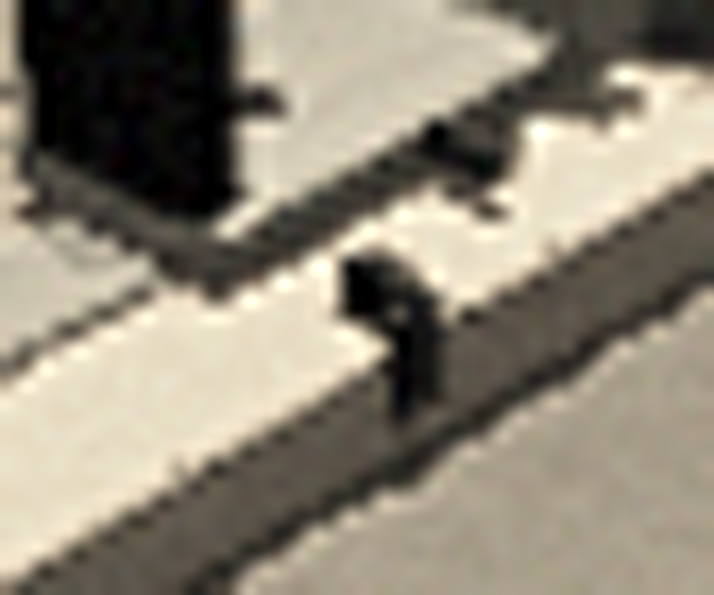

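```bash
cat > ov2.py <<'E'
from h import *
import sys
im=np.load('pics/last.npy');F=17
c=cv2.resize(im[200:235,258:300,::-1],None,fx=F,fy=F,interpolation=cv2.INTER_CUBIC)
th=np.radians(20);e=np.array([np.cos(th),np.sin(th),0]);n=np.array([-np.sin(th),np.cos(th),0])
mid=np.array([.5863,.1285,.037])  # shut pointer
for s,col in ((.0375,(0,0,255)),(.041,(0,255,0)),(.0445,(255,0,0))):
    for off in (.0,):
        q=[]
        for t in (-.025,-.056):
            p=w2pix('side',mid-e*s+n*t+e*off)[:2];q.append(tuple(int(v) for v in ((p-[258,200]+.5)*F)))
        print(s,q);cv2.line(c,q[0],q[1],col,1)
cv2.imwrite(sys.argv[1],c)
E
python3 ov2.py pics/z2.png
```

```text
0.0375 [(276, 218), (414, 280)]
0.041 [(262, 226), (400, 288)]
0.0445 [(248, 234), (387, 296)]
```

View pics/z2.png

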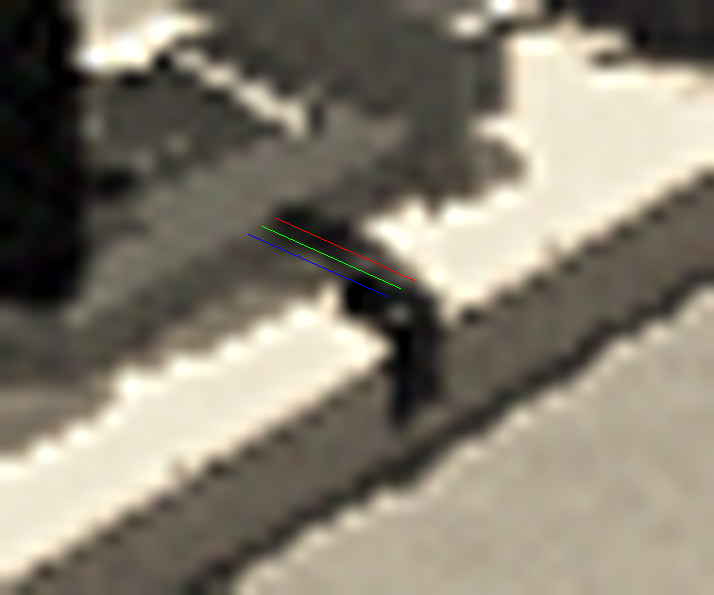

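```bash
python3 -m creep '[{"linear":[0,0,-0.002],"twist":[0,0,0],"fingers":1},{"linear":[0,0,-0.0035],"twist":[0,0,0],"fingers":1},{"linear":[0,0,-0.0035],"twist":[0,0,0],"fingers":1},{"linear":[0,0,-0.0035],"twist":[0,0,0],"fingers":1},{"linear":[0,0,-0.0035],"twist":[0,0,0],"fingers":1}]' 45
python3 g.py 0.5403 0.1123 0.044 20
python3 ov.py pics/z3.png;python3 - <<'E'
from h import *
im,d=viewer.get_image('top');cv2.imwrite('pics/t3.png',cv2.resize(im[185:225,215:275,::-1],None,fx=12,fy=12,interpolation=cv2.INTER_CUBIC))
for n in ('side','top'):
  for l in ['pointer','mark','handle','carriage']:
    try: print(n,l,[(np.round(r['centre'],4).tolist(),round(r['conf'],2)) for r in nets.place_of(n,l)][:3])
    except Exception as ex: print(l,ex)
E
```

```text
time: 15.68
position: [0.502, 0.0986, 0.044]
tool_rot: [-0.27, 1.55, 0.27]
ft_force: [6.1, 1.9, -5.8]
grip_width: 0.135
t 15.68 pos [0.502  0.0986 0.044 ] jaw 19.74 tilt 0.22 F [ 6.05  1.91 -5.76] w 0.135
lin [ 0.0001 -0.      0.0406] twist [-0.26  0.22  0.02]
side pointer [([0.5497, 0.1107, 0.0371], 0.81)]
side mark [([0.5515, 0.1139, 0.0358], 0.39)]
side handle [([0.5055, 0.0964, 0.0814], 0.69), ([0.455, -0.4116, 0.0038], 0.54)]
carriage it knows: bay, brush, brush_mid, brush_tip, handle, hole, mark, mug, pack, pointer, pot, pot_rim, radio, stand, stapler, tape
top pointer []
top mark [([0.673, -0.4376, -0.0011], 0.74)]
top handle []
carriage it knows: bay, brush, brush_mid, brush_tip, handle, hole, mark, mug, pack, pointer, pot, pot_rim, radio, stand, stapler, tape
```

View pics/z3.png

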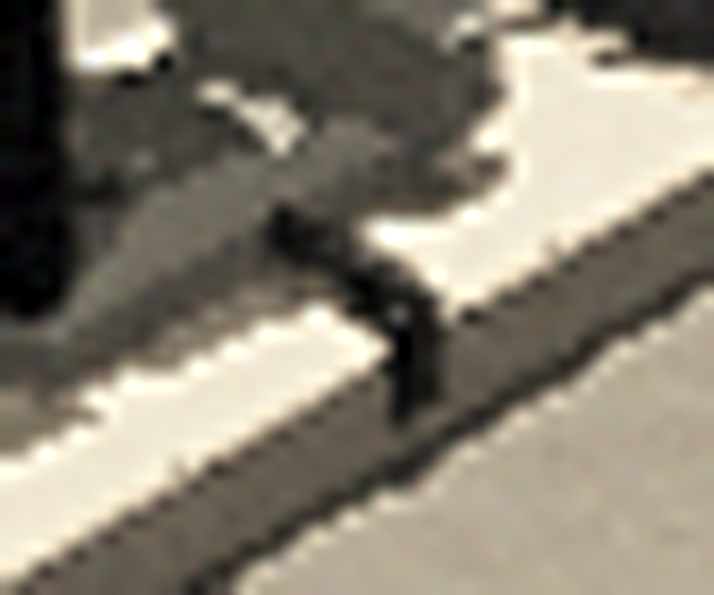

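View pics/t3.png

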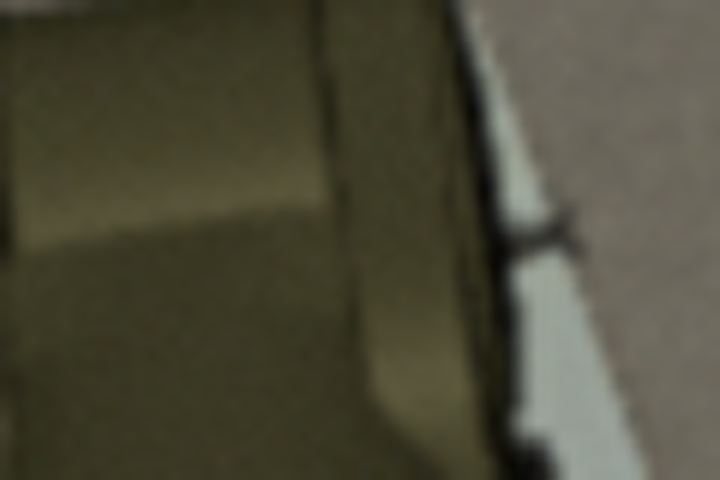

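Pointer and tab are nearly collinear in the side view. To settle the exact travel I'll rectify the first top picture into the bay frame.

```bash
cat > rect.py <<'E'
from h import *
th=np.radians(20)
def rect(n,im,z,th=th,o=(.5863,.1285)):
    e=np.array([np.cos(th),np.sin(th)]);m=np.array([-np.sin(th),np.cos(th)])
    S=np.arange(-.07,.0301,.00025);T=np.arange(-.065,.0651,.00025)
    mp=np.zeros((len(T),len(S),2),np.float32)
    p=C[n];K=np.array(p['K']);k1=p['k1'];Ti=np.linalg.inv(np.array(p['cam_to_world']))
    SS,TT=np.meshgrid(S,T)
    X=np.stack([o[0]+SS*e[0]+TT*m[0],o[1]+SS*e[1]+TT*m[1],np.full_like(SS,z),np.ones_like(SS)],-1)@Ti.T
    x=X[...,0]/X[...,2];y=X[...,1]/X[...,2];f=1+k1*(x*x+y*y)
    return cv2.remap(im,(K[0,0]*x*f+K[0,2]).astype(np.float32),(K[1,1]*y*f+K[1,2]).astype(np.float32),cv2.INTER_LINEAR),S,T
if __name__=='__main__':
    for n in ('top','side'):
        im=cv2.imread(f'pics/{n}0.png');r,S,T=rect(n,im,.037)
        cv2.imwrite(f'pics/rect_{n}.png',cv2.resize(r[::-1],None,fx=1.5,fy=1.15))
        g=r.max(2).astype(float)
        for nm,t0,t1,s0,s1 in (('pL',.028,.038,-.015,.012),('pR',-.038,-.028,-.015,.012),('tL',.045,.052,-.06,-.025),('tR',-.052,-.045,-.06,-.025)):
            a=g[(T>t0)&(T<t1)].mean(0);k=(S>s0)&(S<s1);a=a[k];s=S[k];base=np.percentile(a,80);w=np.clip(base*.85-a,0,None)
            print(n,nm,(1000*(w*s).sum()/w.sum()).round(2),'min',a.min().round(0),base.round(0), (1000*s[w>0.5*w.max()][[0,-1]]).round(1))
E
python3 rect.py
```

```text
top pL 0.04 min 54.0 149.0 [-3.2  3.3]
top pR -0.18 min 56.0 149.0 [-3.2  3. ]
top tL -41.18 min 56.0 148.0 [-44.2 -38. ]
top tR -41.91 min 56.0 150.0 [-45.2 -38.7]
side pL -0.18 min 5.0 11.0 [-6.7  6.3]
side pR -1.26 min 20.0 78.0 [-5.   2.3]
side tL -44.06 min 19.0 169.0 [-51.2 -36.7]
side tR -41.41 min 26.0 234.0 [-47.  -35.7]
```

View pics/rect_top.png

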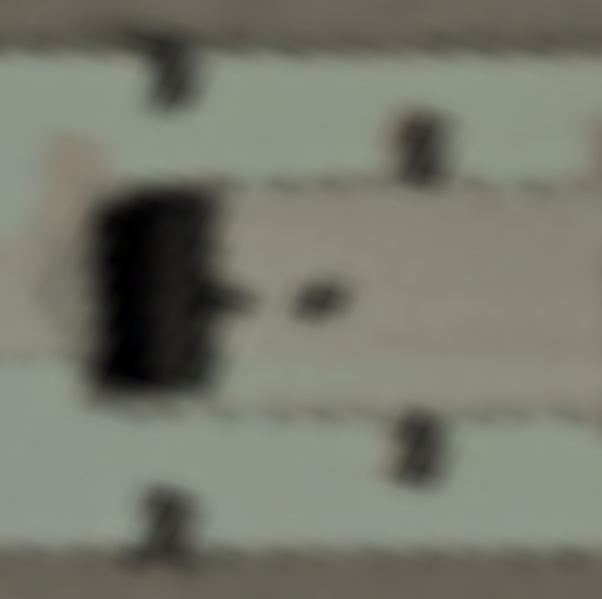

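View pics/rect_side.png

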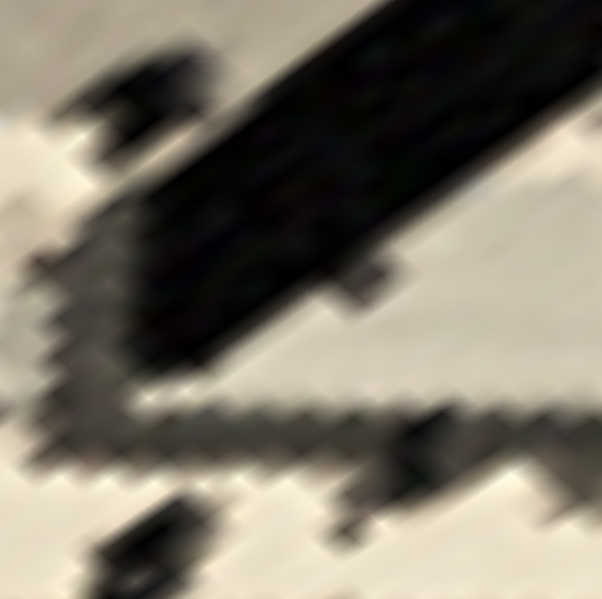

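Run:
```python
from rect import *
im=np.load('pics/last.npy')[:,:,::-1].copy();im0=cv2.imread('pics/side0.png')
out=[]
for I,z,o in ((im0,.064,(.5863+.065*np.cos(th),.1285+.065*np.sin(th))),(im,.064,(.5863+.065*np.cos(th)-.0415*np.cos(th),.1285+.065*np.sin(th)-.0415*np.sin(th))),):
    r,S,T=rect('side',I,z,o=o);out.append(r[::-1])
r,S,T=rect('side',im,.037);a=r[::-1]
cv2.imwrite('pics/rc.png',np.hstack(out));cv2.imwrite('pics/rp.png',cv2.resize(a,None,fx=1.5,fy=1.15))
```

```text
(no output)
```

View pics/rc.png

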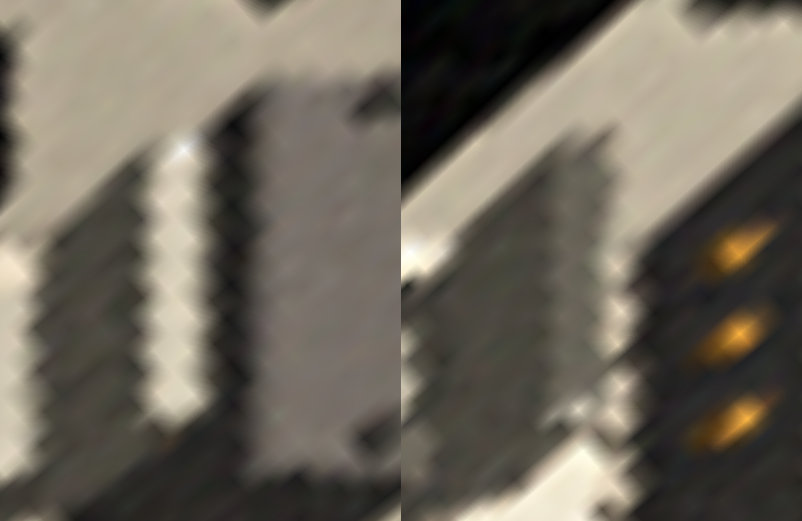

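View pics/rp.png

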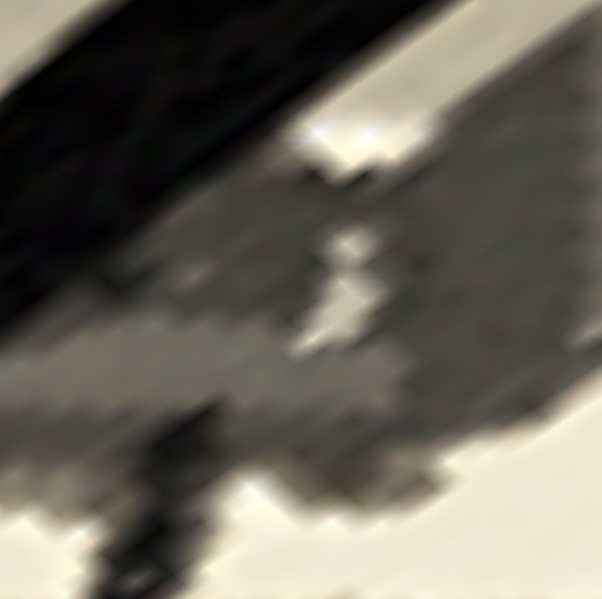

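```bash
cat > xb.py <<'E'
from rect import *
def go(im):
    im0=cv2.imread('pics/side0.png')
    for z,t0,t1 in ((.064,-.015,.015),):
      for nm,I,s in (('ref',im0,0),('now',im,.0415)):
        o=(.5863+(.065-s)*np.cos(th),.1285+(.065-s)*np.sin(th))
        r,S,T=rect('side',I,z,o=o);g=cv2.GaussianBlur(r,(0,0),2).max(2).astype(float)
        for a,b in ((-.015,-.005),(-.005,.005),(.005,.012)):
            p=g[(T>a)&(T<b)].mean(0);d=np.gradient(p)
            def sub(lo,hi,sg):
                k=(S>lo)&(S<hi);w=np.clip(sg*d[k],0,None)**2;return (1000*(w*S[k]).sum()/w.sum()).round(2)
            print(nm,a,'front edge',sub(-.040,-.030,1),'back',sub(-.024,-.014,-1 if nm=='ref' else 1))
if __name__=='__main__': go(np.load('pics/last.npy')[:,:,::-1].copy())
E
python3 xb.py
```

```text
ref -0.015 front edge -33.04 back -19.25
ref -0.005 front edge -33.34 back -19.14
ref 0.005 front edge -32.96 back -19.22
now -0.015 front edge -32.23 back -19.56
now -0.005 front edge -32.49 back -20.19
now 0.005 front edge -32.32 back -18.87
```

The cross-block edge and the arm's own pose both say about 40.7 mm travelled, and the target is about 41.5. I'll pull 0.9 mm more.

```bash
python3 -m creep '[{"linear":[0,0,-0.0009],"twist":[0,0,0],"fingers":1},{"linear":[0,0,-0.0009],"twist":[0,0,0],"fingers":1},{"linear":[0,0,-0.0009],"twist":[0,0,0],"fingers":1},{"linear":[0,0,-0.0009],"twist":[0,0,0],"fingers":1}]' 45
python3 g.py 0.5403 0.1123 0.044 20
python3 ov.py pics/z4.png; python3 xb.py
python3 -m creep '[{"linear":[0,0,0],"twist":[0,0,0],"fingers":1},{"linear":[0,0,0],"twist":[0,0,0],"fingers":1},{"linear":[0,0,0],"twist":[0,0,0],"fingers":1},{"linear":[0,0,0],"twist":[0,0,0],"fingers":1},{"linear":[0,0,0],"twist":[0,0,0],"fingers":1},{"linear":[0,0,0],"twist":[0,0,0],"fingers":1},{"linear":[0,0,0],"twist":[0,0,0],"fingers":1},{"linear":[0,0,0],"twist":[0,0,0],"fingers":1}]' 45
python3 g.py 0.5403 0.1123 0.044 20
python3 ov.py pics/z5.png; python3 xb.py
python3 -c "
import numpy as np,cv2
cv2.imwrite('pics/last.png',np.load('pics/last.npy')[:,:,::-1])"
```

```text
time: 16.42
position: [0.5013, 0.0983, 0.044]
tool_rot: [-0.27, 1.55, 0.27]
ft_force: [6.2, 2.3, -5.9]
grip_width: 0.132
t 16.42 pos [0.5013 0.0983 0.044 ] jaw 19.74 tilt 0.23 F [ 6.17  2.34 -5.9 ] w 0.132
lin [ 0.0001 -0.      0.0414] twist [-0.26  0.23  0.03]
ref -0.015 front edge -33.04 back -19.25
ref -0.005 front edge -33.34 back -19.14
ref 0.005 front edge -32.96 back -19.22
now -0.015 front edge -33.47 back -20.86
now -0.005 front edge -33.21 back -20.38
now 0.005 front edge -33.01 back -17.86
time: 17.13
position: [0.5013, 0.0984, 0.044]
tool_rot: [-0.27, 1.55, 0.27]
ft_force: [5.7, 2.3, -7.0]
grip_width: 0.132
t 17.13 pos [0.5013 0.0984 0.044 ] jaw 19.74 tilt 0.23 F [ 5.71  2.26 -6.96] w 0.132
lin [ 0.0001 -0.0001  0.0414] twist [-0.26  0.23  0.03]
ref -0.015 front edge -33.04 back -19.25
ref -0.005 front edge -33.34 back -19.14
ref 0.005 front edge -32.96 back -19.22
now -0.015 front edge -33.25 back -20.9
now -0.005 front edge -33.5 back -20.34
now 0.005 front edge -32.98 back -17.85
```

View pics/z5.png

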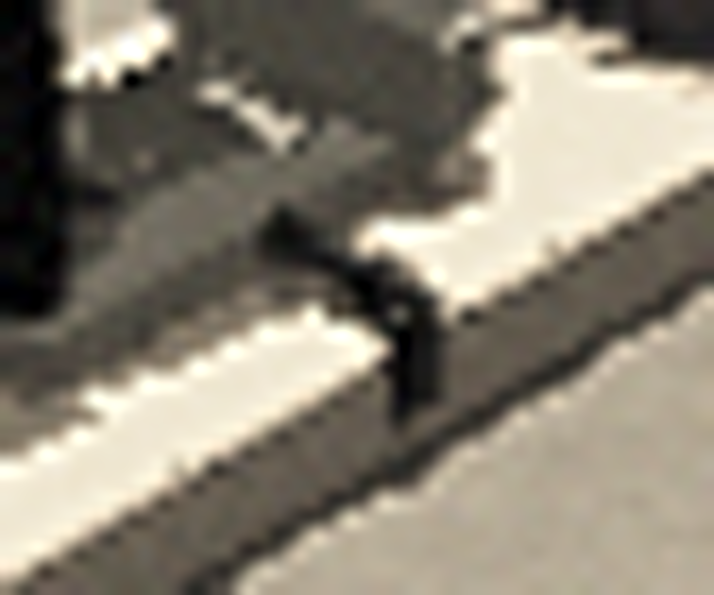

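View pics/last.png

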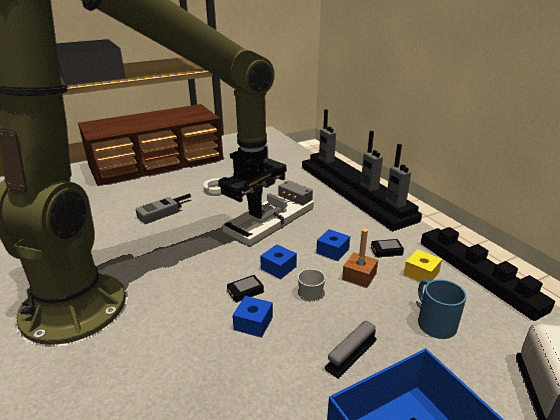

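The last close-up shows the pointer end (270,230) running straight into the tab (400,290). Travel is steady at 41.4 mm, the pull is about the spring's expected 6.4 N, the brush is upright in its stand, and the pot is in place.

```bash
python3 -c "
from bench import job
print(job.close_job())"
```

```text
the job is handed in; nothing more can be done
None
```

The whole job is done, in the order asked, and handed in at about 17 s of the 58 s. The arm is still holding the carriage at the mark.

- **Brush:** I took it from the brown wooden stand and dipped its bristles about 29 mm below the pot's rim, with no contact force seen. It is back in the stand, upright and fully down: its top is at 0.136 m, as it should be when seated. The pot showed no movement beyond measuring error.
- **Carriage:** I pinched the handle across its 12 mm thickness at 45 N. The pull is 41.4 mm; the tabs measured 41.5 ± 0.4 mm from the shut pointer in the top picture. The cross-block edge in the side picture agrees to about 0.2 mm. Travel stayed steady over about 0.7 s of holding, against about 6 N of spring pull, which is what the spring should give there.
- **Checks that disagreed:**
  - The cameras put the gripper about 29 mm higher than the arm's reported position. I trusted the cameras for both grasps.
  - One rough reading of the pointer's edge, taken before the last 0.9 mm pull, gave 38.8 mm of travel. The cross-block edge and the arm's position both gave about 40.7 mm at that moment, so I went with those.
  - In the final position the arm hid the pointer from the top camera, so the last check of the alignment was from the side only.

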